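# Fetch the gauge movement from behind the bourdon tubes

## Task

Lift both brass bourdon tubes out of the open green manometer case and stand them upright on the black rubber mat. With the two tubes waiting there, take the long brass gear movement from behind them and set it gently, upright, in the middle of the glass petri dish. Then put each tube back, upright, on the very spot in the case where it stood at the start; never let a tube fall over, and leave the screwdriver, the jar and the round gauge undisturbed.

Things in the scene. Friction and masses are not known exactly. Their poses are not given: they have to be found in the camera images.
- case: Green steel case lying on its back, open on top, fixed: 220 x 220 mm, walls 40 mm high, 4 mm thick, inner floor 4 mm over the desk. Origin: centre of underside; z up. On its -x rim (robot side) the half-open door slopes up and away at 35 degrees, to 165 mm high. The tubes stand near the middle, side by side along y; the movement lies behind them (+x).
- tube_tall_center (a point): Taller bourdon tube, 120 mm high, 200 g: brass foot 32 (x) x 44 (y) x 18 mm high, on it a C-shaped flat tube 81 mm across in the y-z plane, 14 mm thick in x. Point: on the centre line, 60 mm over the underside, in the open C. Grip across the 14 mm at the crown right above it (outer top 60 mm up, tube 7 mm deep, flat sides). Upright, x within 0.1 rad of the case's x.
- tube_short_center (a point): Shorter bourdon tube, 92 mm high, 150 g: foot 32 (x) x 40 (y) x 18 mm high, C 59 mm across in the y-z plane, 14 mm thick in x. Point: on the centre line, 46 mm over the underside; the crown's outer top is 46 mm above it. Otherwise like the taller one; either may stand left or right.
- movement_center (a point): Gear movement: brass block of two plates, 30 (x) x 78 (y) x 40 mm high, 220 g, with a small gear and a spindle on top reaching 9 mm higher. Point: its centre, 20 mm over the underside; z up. Grip across the 30 mm (x); sides solid over the middle 36 mm. At the start only 3 to 12 mm from the tubes' feet in front, about 50 mm from the case wall behind.
- mat: Black rubber mat, fixed, 170 mm (x) x 120 mm (y) x 4 mm thick, the side area for the tubes; there is room for both side by side along x. Left or right of the case. Origin: centre of its underside; z up.
- dish: Clear glass petri dish, loose, 120 mm outer diameter, 15 mm high, wall 3 mm, inner floor 4 mm over its underside. On the other side of the case from the mat. Origin: centre of its underside; z up.
- screwdriver: Wooden-handled screwdriver lying on the desk beyond the work, about 200 mm long along its x. Bystander. Origin: at its middle, on the desk.
- jar: Small closed amber glass jar, 52 mm diameter, 65 mm high. Bystander. Origin: centre of its underside.
- gauge: Round dark pressure gauge with a white face lying on its back, 80 mm diameter, 32 mm high. Bystander. Origin: centre of its underside.
Mind the look-alikes: they are no part of the job. Leave any purple or turquoise look-alike of the part that bears tube_tall_center alone.

How it is judged:
By the outcome, as a careful person would: the job done as asked, in the order asked, and still so for the second after the job is handed in, with the robot touching nothing.
It also fails if it takes over 109 s, if anything falls off the work surface, if the arm or the gripper's body presses on something with over 40 N, if the wrist force passes 120 N, or if a joint passes its speed limit or range.

## Robot

A 7-joint arm with a two-finger parallel gripper is mounted at the origin on the work surface. World frame = base frame: x ahead of the robot, y to its left, z up, the work surface at z = 0. Lengths are in m, angles in rad, forces in N, time in s.
With the tool pointing down it reaches from about 0.4 to 0.85 m from the base axis. Payload 10.4 kg.
Tool frame: the origin (TCP) lies midway between the tips of the shut fingers; the grasp point (between the pads) lies hold_point_z behind it (hold_point_z is the distance from the TCP to the grasp point, in m); z points along the fingers, y is the line along which they close (so a half turn about z gives the same grasp; the last joint's range is limited). The gripper opens to 87 mm and grips with 3 to 60 N. Pads are 19 mm wide; open, the fingers measure 117 mm over their backs; the gripper's body (75 mm by 190 mm) begins 51 mm behind the grasp point.
Start: joints at [-1.198, 0.332, -0.065, 1.46, 0.022, 1.35, -0.088], TCP at [0.241, 0.577, 0.223] pointing down, gripper open.
Joint ranges: [-2.6, 2.6], [-0.5, 2.12], [-1.47, 1.34], [0.16, 2.42], [-1.27, 4.41], [0.06, 2.06], [-2.6, 2.6]. Speed limits (rad/s): [2.22, 2.22, 2.79, 2.79, 3.14, 3.14, 3.14].

## Interface

Orientations are given as a unit quaternion [x, y, z, w].
In Python, from bench import * gives the robot as it stands. The module is installed in compiled form; this text tells all that it offers.
- The arm moves only by the tool drive_tool, never from a script. Its argument "increments" is a list of rows, each a list of 6 numbers: the shift along the tool's x, y, z scaled (see below), then the turn, a rotation vector about the tool's x, y, z scaled (see below). In form: [[dx, dy, dz, rx, ry, rz], ...]. A call has exactly 5 rows; each row is the pose to reach, as a shift and turn from the pose commanded when the call began, along the tool's axes at that moment; what a row does not reach only later rows make up. The controller multiplies each number of a shift by 300 mm and each number of a turn by pi/4 rad. A row lasts 1/12 s, in which the tool goes at most 41.7 mm and 7.16 degrees, less where a joint would pass 70% of its speed; a pose out of reach is approached as far as the arm can. A call with a number of a shift or a turn outside -1 to 1 is refused whole. A call with a gripper value outside its range is refused whole. "claw" is the closure, from 0 (fully open) to 1 (shut), set as the call begins (left out, the last holds). The fingers move at their own pace and stop on an object; "force" is the grip in N (left out, the last holds). Time passes only in rows, so rows that repeat a pose let the fingers close, or fill a call up. It gives the time, the measured TCP pose, the force, the opening and the grip force at its end, in the units of the state.
- read_state(): the state, without advancing time (a new reading comes with each control period).
- camera(name): name is "scene" or "top" or "wrist"; returns the picture (480x640x3 uint8, blue, green, red); there is no depth.
- get_calibration(name): a dict with "K" (3x3 intrinsics, pixels), "position" and "rotation" of the camera in the world. Camera axes: x right, y down, z forward; pixel columns grow to the right and rows downward; lengths in m; the calibration is good to about 2 mm. A picture is of the moment at which its call begins: read the wrist's pose just before it. get_calibration takes no time and is no camera call; for the wrist camera it gives the pose at the moment of the call.
- close_job(): hands the job in; it is judged then, once.
The state is a dict: "time": time; "joint_positions": joint angles; "joint_vel": joint speeds; "joint_torque": joint torques, N m; "ee_pos": TCP position; "eef_rot": TCP orientation; "ft_force": force on the tool from outside, world axes, zero at the start; "torque": the same for the moment, N m; "width": finger opening in m; "grip_force": force on a finger pad.
Only numpy, scipy, OpenCV 4.12 (cv2) and the standard library are available. Lean on these libraries where they do the work, as an engineer would, in place of code of your own. Each camera call takes 0.05 s, during which the arm holds its last target. There are 200 camera calls.

## Working session

There is one attempt and no reset: what is moved stays moved. The work goes in short steps, Python scripts to look and compute and a tool call to move; the robot and the scene stay as the last step left them, time stands still between calls to the robot, and variables do not carry over. Pictures are saved under pics/ and viewed, at most 14 in all, crops included, and the job is handed in when it is done.

Besides the shell and the picture viewer there is one more tool, called after ">>>" as name(argument=value, ...), one argument or row to a line, values as JSON. drive_tool: Moves the arm, as the interface text tells. Its arguments: {"type":"object","properties":{"increments":{"type":"array","items":{"type":"array","items":{"type":"number"}}},"claw":{"type":"number"},"force":{"type":"number"}},"required":["increments"]}

```bash
mkdir -p pics; ls; python3 - <<'E'
from bench import *
import cv2
s=read_state();print(s)
for n in("scene","top"):
    cv2.imwrite(f"pics/{n}0.png",camera(n));c=get_calibration(n);print(n,c)
try: print("hp",hold_point_z)
except Exception as e: print(e)
E
```

```text
pics
{'time': 0.0, 'joint_positions': array([-1.19762793,  0.33290537, -0.06472819,  1.46092978,  0.02159304,
        1.34985453, -0.08848111]), 'joint_vel': array([ 7.95794590e-04,  1.83573741e-04, -1.35596420e-03, -2.20738695e-03,
        2.00090940e-03, -9.87616770e-04,  3.49956597e-05]), 'joint_torque': array([-7.32843137e-05, -6.23242664e+01,  2.47024465e-02, -3.89897704e+01,
       -6.12985203e-02,  3.95453756e-02,  1.30033113e-04]), 'ee_pos': array([0.24079213, 0.57635295, 0.22173858]), 'eef_rot': array([ 1.96563466e-01,  9.80490853e-01, -6.91358628e-04, -1.15116770e-04]), 'ft_force': array([ 0.59821132, -0.35436809, -0.07434465]), 'torque': array([ 0.02283482,  0.01466562, -0.00896346]), 'grip_force': 0.0, 'width': 0.08684032654859059}
scene {'K': array([[496.31079723,   0.        , 326.68495625],
       [  0.        , 496.31079723, 238.31602666],
       [  0.        ,   0.        ,   1.        ]]), 'position': array([0.95352346, 0.30741096, 0.82745804]), 'rotation': array([ 0.38093565,  0.88100061, -0.2600006 , -0.10547817])}
top {'K': array([[501.6215708 ,   0.        , 323.2922836 ],
       [  0.        , 501.6215708 , 241.22295261],
       [  0.        ,   0.        ,   1.        ]]), 'position': array([ 0.56553423, -0.04714063,  0.9715939 ]), 'rotation': array([-0.69750198,  0.71516069, -0.02872207,  0.0348027 ])}
hp 0.0187
```

View pics/scene0.png

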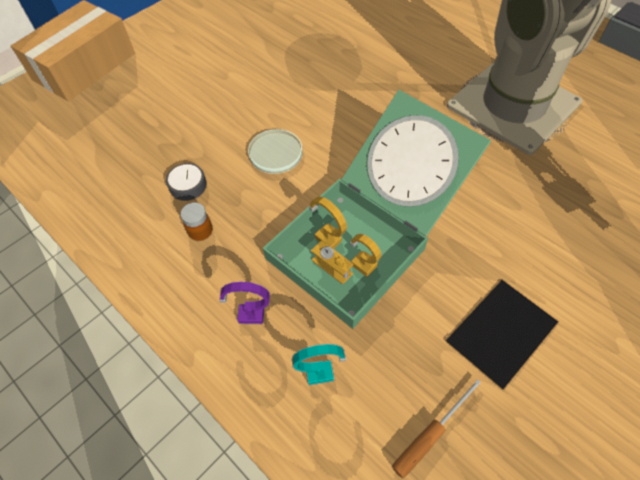

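View pics/top0.png

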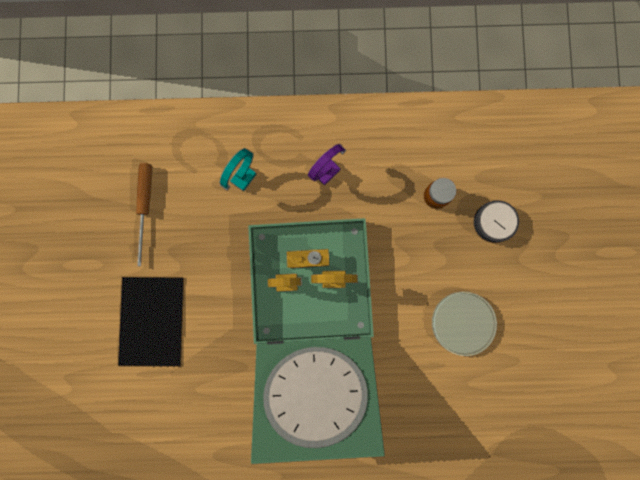

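The scene shows the tall tube at about (328,215), the short one at (365,250) and the movement at (330,262). In the top view (up is +x, left is +y) the mat is at (152,321), the dish at (465,324), the case at (310,280), the short tube at (284,283), the tall one at (334,280) and the movement at (308,259).

```bash
cat > h.py <<'E'
from bench import *
import cv2, numpy as np
from scipy.spatial.transform import Rotation as R
def cast(c,px,z):
    px=np.atleast_2d(np.asarray(px,float)); d=np.c_[px,np.ones(len(px))]@np.linalg.inv(c["K"]).T
    d=R.from_quat(c["rotation"]).apply(d); return c["position"]+d*((z-c["position"][2])/d[:,2])[:,None]
def proj(c,p):
    q=R.from_quat(c["rotation"]).inv().apply(np.atleast_2d(p)-c["position"])@c["K"].T; return q[:,:2]/q[:,2:]
def blobs(img,lo,hi,amin=60):
    m=cv2.inRange(cv2.cvtColor(img,cv2.COLOR_BGR2HSV),lo,hi)
    cs,_=cv2.findContours(m,cv2.RETR_EXTERNAL,cv2.CHAIN_APPROX_NONE)
    return m,[c for c in cs if cv2.contourArea(c)>amin]
E
python3 - <<'E'
from h import *
np.set_printoptions(precision=4,suppress=True)
im=cv2.imread("pics/top0.png");c=get_calibration("top")
def show(n,cs,z):
    for k in cs:
        r=cv2.minAreaRect(k); b=cast(c,cv2.boxPoints(r),z); print(n,np.round(r[0],1),np.round(r[1],1),b.mean(0)[:2],np.linalg.norm(b[1]-b[0]),np.linalg.norm(b[2]-b[1]),"yaw",np.degrees(np.arctan2(*(b[1]-b[0])[1::-1])))
m,cs=blobs(im,(0,0,0),(180,255,45),2000); show("mat",cs,.004)
m,cs=blobs(im,(60,60,40),(85,255,255),2000); show("green",cs,.04)
hs=cv2.cvtColor(im,cv2.COLOR_BGR2HSV)
print(hs[324,465],hs[259,300],hs[280,334],hs[150,500],hs[250,265],hs[283,284])
m,cs=blobs(im[220:345,250:372],(10,150,110),(32,255,255),30)
for k in cs:k+=np.array([250,220])
show("brass",cs,.05)
g=cv2.HoughCircles(cv2.cvtColor(im,cv2.COLOR_BGR2GRAY)[270:380,410:520],cv2.HOUGH_GRADIENT,1,50,param1=80,param2=20,minRadius=25,maxRadius=40);print(g)
if g is not None: p=g[0,0,:2]+[410,270];print(cast(c,p,.015),g[0,0,2]*.9566/501)
cv2.imwrite("pics/crop1.png",cv2.resize(im[215:345,245:375],None,fx=4.6,fy=4.6,interpolation=cv2.INTER_CUBIC))
E
```

```text
mat [150.8 321. ] [61.1 88.3] [0.5084 0.2943] 0.1675443726095998 0.11852757281468489 yaw -1.5547655306427903
green [310.9 340.5] [236.9 131.3] [ 0.472  -0.0126] 0.24581285385686913 0.42823659853558016 yaw -88.20304153535055
[ 33  42 147] [ 21 208 164] [ 21 199 160] [ 16 150 158] [64 83 83] [ 20 183 149]
brass [282. 282.] [16. 28.] [0.5756 0.0373] 0.05143528155585639 0.029222064869991987 yaw -91.42100471845872
brass [331.5 279. ] [39. 16.] [ 0.5788 -0.0535] 0.029243995155042724 0.0715432920708999 yaw -1.291720959064335
brass [307.5 258.1] [15.8 41.5] [ 0.6183 -0.0105] 0.07648240318888337 0.02903507729400968 yaw -87.624600654758
[[[54.5 53.5 31.6]]]
[[ 0.4897 -0.3018  0.015 ]] 0.06033645
```

View pics/crop1.png

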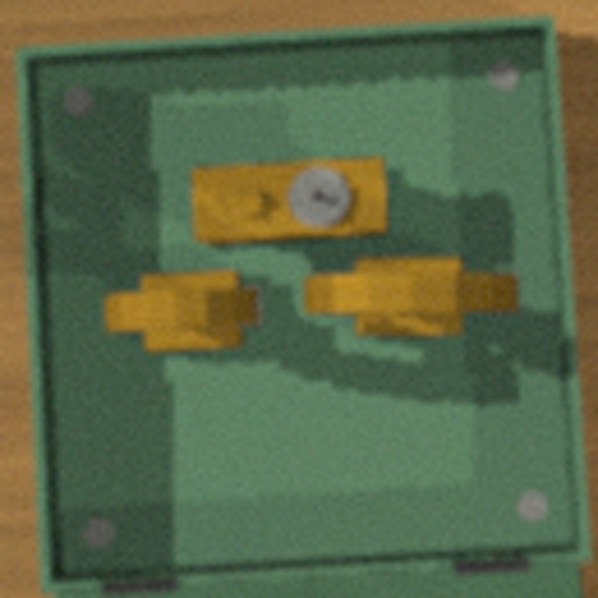

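The crop shows the short tube's strip at rows 290–330 with columns 105–257, and the tall one's at rows 272–312 with columns 305–517. The movement block spans (192..386, 158..240). The case rim corners are at about (20,50), (548,20), (588,555) and (48,585).

```bash
cat >> h.py <<'E'
np.set_printoptions(precision=4,suppress=True)
def yawq(a): # tool down, tool y at angle a (deg) in world
    a=np.radians(a); y=np.array([np.cos(a),np.sin(a),0]); z=np.array([0,0,-1.]); return R.from_matrix(np.c_[np.cross(y,z),y,z])
def plan(p,a,n=None):
    s=read_state(); r0=R.from_quat(s["eef_rot"]); r1=yawq(a); p=np.asarray(p,float)
    d=r0.inv().apply(p-s["ee_pos"]); w=(r0.inv()*r1).as_rotvec()
    print("t",s["time"],"dist mm",np.linalg.norm(d)*1e3,"shift",d/.3,"turn",w/(np.pi/4))
    N=n or int(np.ceil(max(np.linalg.norm(d)/.2,np.degrees(np.linalg.norm(w))/34)))
    pp,rr=s["ee_pos"],r0
    for i in range(N):
        rn=r0*R.from_rotvec(w*(i+1)/N); dd=rr.inv().apply((p-s["ee_pos"])/N); ww=(rr.inv()*rn).as_rotvec()
        print("call",i,np.round(np.outer(np.arange(1,6)/5,np.r_[dd/.3,ww/(np.pi/4)]),3).tolist()); rr=rn
E
python3 - <<'E'
from h import *
c=get_calibration("top")
f=lambda p,z:cast(c,np.atleast_2d(p)/4.6+[245,215],z)
k=f([[20,50],[548,20],[588,555],[48,585]],.04);print("case",k,k.mean(0))
e=k[1]-k[0];print("yaw",np.degrees(np.arctan2(e[1],e[0]))+90)
print("shortfoot",f([[143,272],[240,270],[240,348],[146,350]],.022)[:,:2])
print("shortstrip",f([[105,312],[257,306]],.07)[:,:2],f([[180,310]],.096))
print("tallfoot",f([[357,260],[460,257],[463,333],[360,335]],.022)[:,:2])
print("tallstrip",f([[305,294],[517,293]],.083)[:,:2],f([[410,293]],.124))
print("mov",f([[192,168],[384,158],[386,232],[196,242]],.044)[:,:2])
plan([.575,-.01,.28],2)
E
```

```text
case [[ 0.682   0.0976  0.04  ]
 [ 0.6887 -0.1175  0.04  ]
 [ 0.4736 -0.1266  0.04  ]
 [ 0.4669  0.0888  0.04  ]] [ 0.5778 -0.0144  0.04  ]
yaw 1.7972189396473937
shortfoot [[0.591  0.0508]
 [0.5908 0.0109]
 [0.5589 0.0115]
 [0.5591 0.0501]]
shortstrip [[0.5745 0.0609]
 [0.5754 0.0016]] [[0.5743 0.0294 0.096 ]]
tallfoot [[ 0.5937 -0.0373]
 [ 0.5939 -0.0797]
 [ 0.5628 -0.08  ]
 [ 0.563  -0.0378]]
tallstrip [[ 0.5794 -0.0177]
 [ 0.5778 -0.099 ]] [[ 0.5782 -0.0575  0.124 ]]
mov [[ 0.6318  0.0281]
 [ 0.6339 -0.0494]
 [ 0.604  -0.0495]
 [ 0.6019  0.027 ]]
t 0.1 dist mm 677.4197672634782 shift [-1.7814 -1.3743 -0.192 ] turn [-0.0014  0.001   1.4517]
call 0 [[-0.089, -0.069, -0.01, -0.0, 0.0, 0.073], [-0.178, -0.137, -0.019, -0.0, 0.0, 0.145], [-0.267, -0.206, -0.029, -0.0, 0.0, 0.218], [-0.356, -0.275, -0.038, -0.0, 0.0, 0.29], [-0.445, -0.344, -0.048, -0.0, 0.0, 0.363]]
call 1 [[-0.105, -0.041, -0.01, -0.0, 0.0, 0.073], [-0.21, -0.082, -0.019, -0.0, 0.0, 0.145], [-0.314, -0.123, -0.029, -0.0, 0.0, 0.218], [-0.419, -0.164, -0.039, -0.0, 0.0, 0.29], [-0.524, -0.204, -0.048, -0.0, 0.0, 0.363]]
call 2 [[-0.112, -0.01, -0.01, -0.0, 0.0, 0.073], [-0.224, -0.02, -0.019, -0.0, 0.0, 0.145], [-0.336, -0.029, -0.029, -0.0, 0.0, 0.218], [-0.448, -0.039, -0.039, -0.0, 0.0, 0.29], [-0.56, -0.049, -0.048, -0.0, 0.0, 0.363]]
call 3 [[-0.11, 0.022, -0.01, -0.0, 0.0, 0.073], [-0.221, 0.044, -0.019, -0.0, 0.0, 0.145], [-0.331, 0.066, -0.029, -0.0, 0.0, 0.218], [-0.441, 0.089, -0.039, -0.0, 0.0, 0.29], [-0.551, 0.111, -0.048, -0.0, 0.0, 0.363]]
```

>>> drive_tool(
  increments=[
    [-0.089, -0.069, -0.01, 0, 0, 0.073],
    [-0.178, -0.137, -0.019, 0, 0, 0.145],
    [-0.267, -0.206, -0.029, 0, 0, 0.218],
    [-0.356, -0.275, -0.038, 0, 0, 0.29],
    [-0.445, -0.344, -0.048, 0, 0, 0.363],
  ],
)

```text
time: 0.52
ee_pos: [0.3248, 0.4283, 0.2367]
eef_rot: [0.335, 0.942, -0.0, -0.0]
ft_force: [0.4, 0.2, -0.1]
width: 0.0871
grip_force: 0.0
```

>>> drive_tool(
  increments=[
    [-0.105, -0.041, -0.01, 0, 0, 0.073],
    [-0.21, -0.082, -0.019, 0, 0, 0.145],
    [-0.314, -0.123, -0.029, 0, 0, 0.218],
    [-0.419, -0.164, -0.039, 0, 0, 0.29],
    [-0.524, -0.204, -0.048, 0, 0, 0.363],
  ],
)

```text
time: 0.93
ee_pos: [0.4083, 0.2818, 0.2513]
eef_rot: [0.466, 0.885, -0.0, -0.0]
ft_force: [0.2, 0.9, -0.3]
width: 0.0869
grip_force: 0.0
```

>>> drive_tool(
  increments=[
    [-0.112, -0.01, -0.01, 0, 0, 0.073],
    [-0.224, -0.02, -0.019, 0, 0, 0.145],
    [-0.336, -0.029, -0.029, 0, 0, 0.218],
    [-0.448, -0.039, -0.039, 0, 0, 0.29],
    [-0.56, -0.049, -0.048, 0, 0, 0.363],
  ],
)

```text
time: 1.35
ee_pos: [0.4918, 0.1353, 0.2658]
eef_rot: [0.587, 0.81, 0.0, -0.0]
ft_force: [0.7, -0.4, 0.2]
width: 0.0871
grip_force: 0.0
```

>>> drive_tool(
  increments=[
    [-0.11, 0.022, -0.01, 0, 0, 0.073],
    [-0.221, 0.044, -0.019, 0, 0, 0.145],
    [-0.331, 0.066, -0.029, 0, 0, 0.218],
    [-0.441, 0.089, -0.039, 0, 0, 0.29],
    [-0.551, 0.111, -0.048, 0, 0, 0.363],
  ],
)

```text
time: 1.77
ee_pos: [0.5754, -0.011, 0.2801]
eef_rot: [0.696, 0.718, -0.0, -0.0]
ft_force: [-0.5, -0.1, -0.1]
width: 0.0871
grip_force: 0.0
```

>>> drive_tool(
  increments=[
    [0, 0, 0, 0, 0, 0],
    [0, 0, 0, 0, 0, 0],
    [0, 0, 0, 0, 0, 0],
    [0, 0, 0, 0, 0, 0],
    [0, 0, 0, 0, 0, 0],
  ],
  claw=0.4,
  force=25,
)

```text
time: 2.18
ee_pos: [0.5746, -0.0081, 0.28]
eef_rot: [0.694, 0.72, 0.0, -0.0]
ft_force: [0.3, 0.4, -0.4]
width: 0.0618
grip_force: 0.0
```

```bash
python3 - <<'E'
from h import *
c=get_calibration("wrist"); cv2.imwrite("pics/w1.png",camera("wrist"));print(c)
np.save("w1.npy",c,allow_pickle=True)
s=read_state();print(s["ee_pos"],s["eef_rot"],s["joint_positions"],s["width"])
plan([.575,.030,.28],1)
E
```

```text
{'K': array([[369.9825,   0.    , 317.6501],
       [  0.    , 369.9825, 242.6903],
       [  0.    ,   0.    ,   1.    ]]), 'position': array([0.5714, 0.0616, 0.4423]), 'rotation': array([0.9914, 0.0184, 0.0026, 0.1294])}
[ 0.5747 -0.0083  0.2801] [ 0.694   0.72    0.0002 -0.0003] [-0.512   0.2035  0.5277  1.5342 -0.1036  1.4318  0.0578] 0.058279508221792134
t 2.2333 dist mm 38.30552891187341 shift [0.1276 0.0058 0.0004] turn [-0.0002 -0.0008  0.0245]
call 0 [[0.026, 0.001, 0.0, -0.0, -0.0, 0.005], [0.051, 0.002, 0.0, -0.0, -0.0, 0.01], [0.077, 0.003, 0.0, -0.0, -0.0, 0.015], [0.102, 0.005, 0.0, -0.0, -0.001, 0.02], [0.128, 0.006, 0.0, -0.0, -0.001, 0.024]]
```

View pics/w1.png

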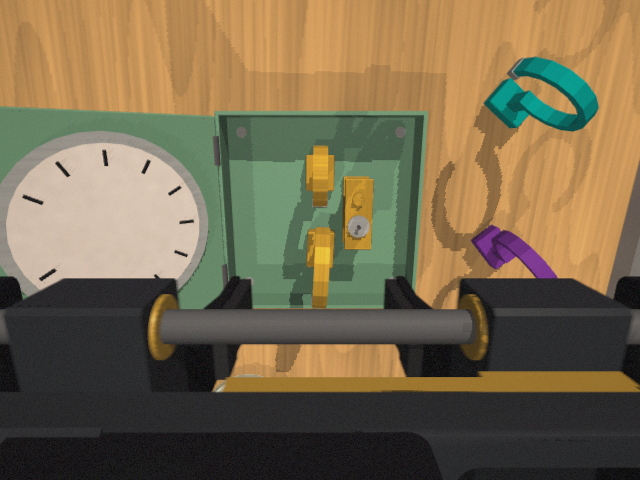

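The wrist view shows the short tube at (320,175), the tall one at (320,265) and the movement at (358,213). Next I measure their x precisely from row profiles.

```bash
python3 - <<'E'
from h import *
im=cv2.imread("pics/w1.png");c=np.load("w1.npy",allow_pickle=True).item()
m,_=blobs(im,(10,130,60),(32,255,255))
print("crown px expect",proj(c,[[.575,.030,.096],[.578,-.0585,.124],[.618,-.011,.044]]))
for n,r0,r1,z in(("short",148,200,.096),("tall",230,304,.124)):
    for r in range(r0,r1,5):
        k=np.where(m[r,290:342])[0]+290
        if len(k):print(n,r,k[0],k[-1],cast(c,[[(k[0]+k[-1])/2,r]],z)[0,:2],len(k)*(c["position"][2]-z)/370)
b=cast(c,[[345,177],[372,177],[372,248],[345,248]],.044);print(b[:,:2],b.mean(0))
k=cv2.minAreaRect(max(blobs(im[150:275,342:378],(10,130,60),(32,255,255))[1],key=cv2.contourArea));print(k)
E
```

```text
crown px expect [[320.081  179.8084]
 [319.815  280.403 ]
 [357.6506 214.7782]]
short 148 313 327 [0.5738 0.0585] 0.014039112817795608
short 153 313 327 [0.574  0.0541] 0.014039112817795608
short 158 306 333 [0.5737 0.0497] 0.0262063439265518
short 163 306 333 [0.5739 0.0452] 0.0262063439265518
short 168 306 333 [0.574  0.0407] 0.0262063439265518
short 173 306 333 [0.5742 0.0362] 0.0262063439265518
short 178 306 333 [0.5744 0.0316] 0.0262063439265518
short 183 306 333 [0.5746 0.027 ] 0.0262063439265518
short 188 306 333 [0.5748 0.0224] 0.0262063439265518
short 193 313 326 [0.5749 0.0178] 0.0131031719632759
short 198 313 326 [0.5751 0.0131] 0.0131031719632759
tall 230 308 332 [ 0.5763 -0.0112] 0.021506629471100786
tall 235 308 334 [ 0.5774 -0.0157] 0.023227159828788847
tall 240 308 333 [ 0.5771 -0.0203] 0.022366894649944815
tall 245 307 333 [ 0.5769 -0.0249] 0.023227159828788847
tall 250 307 333 [ 0.577  -0.0296] 0.023227159828788847
tall 255 307 333 [ 0.5772 -0.0343] 0.023227159828788847
tall 260 306 332 [ 0.5765 -0.039 ] 0.023227159828788847
tall 265 306 332 [ 0.5767 -0.0437] 0.023227159828788847
tall 270 314 328 [ 0.5787 -0.0484] 0.012903977682660472
tall 275 314 328 [ 0.5789 -0.0532] 0.012903977682660472
tall 280 313 328 [ 0.5786 -0.0581] 0.013764242861504504
tall 285 313 327 [ 0.5783 -0.063 ] 0.012903977682660472
tall 290 313 327 [ 0.5785 -0.0679] 0.012903977682660472
tall 295 313 327 [ 0.5787 -0.0728] 0.012903977682660472
tall 300 312 326 [ 0.578  -0.0779] 0.012903977682660472
[[ 0.6019  0.0292]
 [ 0.6306  0.0303]
 [ 0.6365 -0.048 ]
 [ 0.6063 -0.0491]] [ 0.6188 -0.0094  0.044 ]
((15.122418403625488, 62.51173782348633), (29.46645164489746, 73.38316345214844), 1.080924153327942)
```

>>> drive_tool(
  increments=[
    [0.026, 0.001, 0.075, 0, 0, 0.004],
    [0.051, 0.002, 0.15, 0, 0, 0.008],
    [0.077, 0.003, 0.225, 0, 0, 0.012],
    [0.102, 0.005, 0.3, 0, 0, 0.016],
    [0.128, 0.005, 0.367, 0, 0, 0.02],
  ],
)

```text
time: 2.65
ee_pos: [0.5746, 0.0301, 0.1688]
eef_rot: [0.7, 0.714, 0.0, -0.0]
ft_force: [0.5, 0.6, -0.0]
width: 0.0523
grip_force: 0.0
```

>>> drive_tool(
  increments=[
    [0, 0, 0, 0, 0, 0],
    [0, 0, 0, 0, 0, 0],
    [0, 0, 0, 0, 0, 0],
    [0, 0, 0, 0, 0, 0],
    [0, 0, 0, 0, 0, 0],
  ],
)

```text
time: 3.07
ee_pos: [0.5758, 0.0284, 0.1715]
eef_rot: [0.701, 0.714, 0.001, 0.001]
ft_force: [0.2, 0.0, -0.2]
width: 0.0521
grip_force: 0.0
```

```bash
python3 - <<'E'
from h import *
print(read_state()["ee_pos"],read_state()["width"]); plan([.5745,.030,.074],1.3)
E
```

```text
[0.5758 0.0284 0.1715] 0.05206925579256149
t 3.0667 dist mm 97.47453742889984 shift [ 0.0052 -0.005   0.3248] turn [ 0.0027 -0.0005 -0.0056]
call 0 [[0.001, -0.001, 0.065, 0.001, -0.0, -0.001], [0.002, -0.002, 0.13, 0.001, -0.0, -0.002], [0.003, -0.003, 0.195, 0.002, -0.0, -0.003], [0.004, -0.004, 0.26, 0.002, -0.0, -0.005], [0.005, -0.005, 0.325, 0.003, -0.001, -0.006]]
```

>>> drive_tool(
  increments=[
    [0.001, -0.001, 0.065, 0, 0, -0.001],
    [0.002, -0.002, 0.13, 0, 0, -0.002],
    [0.003, -0.003, 0.195, 0, 0, -0.003],
    [0.004, -0.004, 0.26, 0, 0, -0.005],
    [0.005, -0.004, 0.325, 0, 0, -0.006],
  ],
)

```text
time: 3.48
ee_pos: [0.5744, 0.0302, 0.0726]
eef_rot: [0.699, 0.715, 0.001, 0.0]
ft_force: [-0.3, 0.2, 0.7]
width: 0.052
grip_force: 0.0
```

>>> drive_tool(
  increments=[
    [0, 0, 0, 0, 0, 0],
    [0, 0, 0, 0, 0, 0],
    [0, 0, 0, 0, 0, 0],
    [0, 0, 0, 0, 0, 0],
    [0, 0, 0, 0, 0, 0],
  ],
)

```text
time: 3.9
ee_pos: [0.5748, 0.0304, 0.0739]
eef_rot: [0.699, 0.715, 0.001, 0.001]
ft_force: [-0.5, 0.0, 0.6]
width: 0.0523
grip_force: 0.0
```

```bash
python3 - <<'E'
from h import *
c=get_calibration("wrist"); im=camera("wrist"); cv2.imwrite("pics/w2.png",im)
s=read_state();print(s["ee_pos"],s["joint_positions"])
plan([.5745,.030,.074],1.3)
E
```

```text
[0.5746 0.0305 0.0736] [-0.5197  0.3744  0.4675  1.787  -0.1946  1.024   0.045 ]
t 3.95 dist mm 0.6192690946381656 shift [-0.0016 -0.0002 -0.0012] turn [ 0.0021 -0.0007  0.0012]
call 0 [[-0.0, -0.0, -0.0, 0.0, -0.0, 0.0], [-0.001, -0.0, -0.0, 0.001, -0.0, 0.0], [-0.001, -0.0, -0.001, 0.001, -0.0, 0.001], [-0.001, -0.0, -0.001, 0.002, -0.001, 0.001], [-0.002, -0.0, -0.001, 0.002, -0.001, 0.001]]
```

View pics/w2.png

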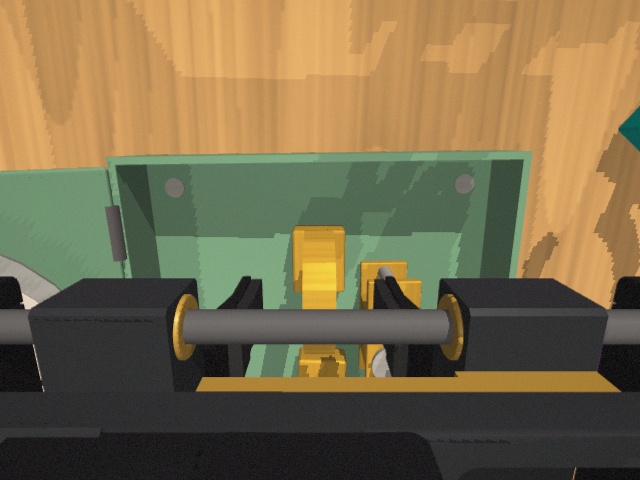

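The tube at column 320 is centred between the fingers at 245 and 392. I close the gripper and lift.

>>> drive_tool(
  increments=[
    [0, 0, 0, 0, 0, 0],
    [0, 0, 0, 0, 0, 0],
    [0, 0, 0, 0, 0, 0],
    [0, 0, 0, 0, 0, 0],
    [0, 0, 0, 0, 0, 0],
  ],
  claw=1,
  force=25,
)

```text
time: 4.37
ee_pos: [0.5739, 0.0304, 0.0725]
eef_rot: [0.699, 0.715, 0.0, -0.0]
ft_force: [0.9, -0.3, 0.1]
width: 0.0268
grip_force: 0.0
```

>>> drive_tool(
  increments=[
    [0, 0, 0, 0, 0, 0],
    [0, 0, 0, 0, 0, 0],
    [0, 0, 0, 0, 0, 0],
    [0, 0, 0, 0, 0, 0],
    [0, 0, 0, 0, 0, 0],
  ],
)

```text
time: 4.78
ee_pos: [0.574, 0.0304, 0.0725]
eef_rot: [0.699, 0.715, 0.0, 0.0]
ft_force: [-0.4, 0.0, -0.5]
width: 0.0132
grip_force: 25.0
```

```bash
python3 - <<'E'
from h import *
s=read_state();print("GRIP short",s["ee_pos"],R.from_quat(s["eef_rot"]).as_matrix()[:,1],s["width"],s["grip_force"])
plan([.5745,.030,.160],1.3,1)
E
```

```text
GRIP short [0.574  0.0304 0.0725] [0.9997 0.0236 0.0001] 0.013172518959666141 24.998994935012888
t 4.7833 dist mm 87.46554170001586 shift [-0.0015  0.0018 -0.2915] turn [ 0.0001 -0.0001  0.0012]
call 0 [[-0.0, 0.0, -0.058, 0.0, -0.0, 0.0], [-0.001, 0.001, -0.117, 0.0, -0.0, 0.0], [-0.001, 0.001, -0.175, 0.0, -0.0, 0.001], [-0.001, 0.001, -0.233, 0.0, -0.0, 0.001], [-0.001, 0.002, -0.292, 0.0, -0.0, 0.001]]
```

>>> drive_tool(
  increments=[
    [0, 0, -0.03, 0, 0, 0],
    [0, 0, -0.09, 0, 0, 0],
    [0, 0, -0.16, 0, 0, 0],
    [0, 0, -0.23, 0, 0, 0],
    [0, 0, -0.29, 0, 0, 0],
  ],
)

```text
time: 5.2
ee_pos: [0.574, 0.0302, 0.1615]
eef_rot: [0.699, 0.715, 0.0, 0.0]
ft_force: [0.5, 0.3, -1.6]
width: 0.0139
grip_force: 25.0
```

>>> drive_tool(
  increments=[
    [0.04, -0.015, 0, 0, 0, 0],
    [0.12, -0.05, 0, 0, 0, 0],
    [0.22, -0.095, 0, 0, 0, 0],
    [0.32, -0.135, 0, 0, 0, 0],
    [0.42, -0.18, 0, 0, 0, 0],
  ],
)

```text
time: 5.62
ee_pos: [0.5163, 0.1561, 0.1602]
eef_rot: [0.699, 0.715, 0.0, 0.0]
ft_force: [0.6, -0.5, -0.9]
width: 0.0136
grip_force: 25.0
```

>>> drive_tool(
  increments=[
    [0.1, -0.045, 0, 0, 0, 0],
    [0.2, -0.09, 0, 0, 0, 0],
    [0.3, -0.135, 0, 0, 0, 0],
    [0.39, -0.175, 0, 0, 0, 0],
    [0.453, -0.2, 0, 0, 0, 0],
  ],
)

```text
time: 6.03
ee_pos: [0.4518, 0.2923, 0.1601]
eef_rot: [0.698, 0.716, 0.0, -0.0]
ft_force: [0.4, -0.0, -1.6]
width: 0.0135
grip_force: 25.0
```

>>> drive_tool(
  increments=[
    [0, 0, 0, 0, 0, 0],
    [0, 0, 0, 0, 0, 0],
    [0, 0, 0, 0, 0, 0],
    [0, 0, 0, 0, 0, 0],
    [0, 0, 0, 0, 0, 0],
  ],
)

```text
time: 6.45
ee_pos: [0.4544, 0.2884, 0.1597]
eef_rot: [0.699, 0.715, 0.0, 0.0]
ft_force: [-0.3, -0.2, -1.3]
width: 0.0136
grip_force: 25.0
```

```bash
python3 - <<'E'
from h import *
s=read_state();print(s["ee_pos"],s["width"],s["ft_force"],s["joint_positions"])
plan([.463,.292,.075],1.3,1)
cv2.imwrite("pics/sc1.png",camera("scene")[130:430,200:600])
E
```

```text
[0.4544 0.2884 0.1597] 0.013630108669455058 [-0.3083 -0.1709 -1.2737] [-0.9241  0.1849  0.3064  1.7906 -0.0599  1.175  -0.5779]
t 6.45 dist mm 85.2146597162977 shift [0.0116 0.029  0.2823] turn [ 0.0002  0.0002 -0.0014]
call 0 [[0.002, 0.006, 0.056, 0.0, 0.0, -0.0], [0.005, 0.012, 0.113, 0.0, 0.0, -0.001], [0.007, 0.017, 0.169, 0.0, 0.0, -0.001], [0.009, 0.023, 0.226, 0.0, 0.0, -0.001], [0.012, 0.029, 0.282, 0.0, 0.0, -0.001]]
```

View pics/sc1.png

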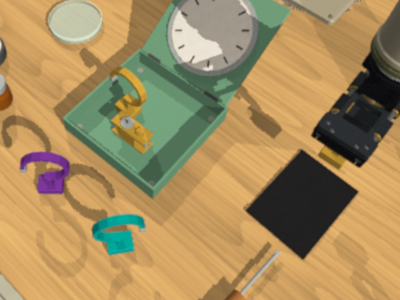

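The short tube is held at the near edge of the mat at about (335,155) in the crop, and the tall one and the movement are untouched. I lower it onto the mat.

>>> drive_tool(
  increments=[
    [0.002, 0.006, 0.05, 0, 0, 0],
    [0.005, 0.012, 0.11, 0, 0, 0],
    [0.007, 0.017, 0.17, 0, 0, 0],
    [0.009, 0.023, 0.23, 0, 0, 0],
    [0.012, 0.029, 0.277, 0, 0, 0],
  ],
)

```text
time: 6.92
ee_pos: [0.4624, 0.2925, 0.0752]
eef_rot: [0.699, 0.715, -0.0, 0.0]
ft_force: [-0.3, 0.3, -0.7]
width: 0.014
grip_force: 25.0
```

>>> drive_tool(
  increments=[
    [0, 0, 0.002, 0, 0, 0],
    [0, 0, 0.005, 0, 0, 0],
    [0, 0, 0.008, 0, 0, 0],
    [0, 0, 0.01, 0, 0, 0],
    [0, 0, 0.012, 0, 0, 0],
  ],
)

```text
time: 7.33
ee_pos: [0.4628, 0.2937, 0.0738]
eef_rot: [0.699, 0.715, 0.001, -0.0]
ft_force: [1.1, 0.9, -0.8]
width: 0.0128
grip_force: 25.0
```

```bash
python3 - <<'E'
from h import *
s=read_state();print(s["ee_pos"],s["width"],s["ft_force"])
E
```

```text
[0.4628 0.2937 0.0738] 0.012809199775445432 [ 1.1022  0.8695 -0.8095]
```

>>> drive_tool(
  increments=[
    [0, 0, 0.001, 0, 0, 0],
    [0, 0, 0.002, 0, 0, 0],
    [0, 0, 0.003, 0, 0, 0],
    [0, 0, 0.004, 0, 0, 0],
    [0, 0, 0.004, 0, 0, 0],
  ],
)

```text
time: 7.75
ee_pos: [0.463, 0.2936, 0.0724]
eef_rot: [0.699, 0.715, 0.001, 0.0]
ft_force: [0.0, -0.9, 5.8]
width: 0.0136
grip_force: 25.0
```

>>> drive_tool(
  increments=[
    [0, 0, 0, 0, 0, 0],
    [0, 0, 0, 0, 0, 0],
    [0, 0, 0, 0, 0, 0],
    [0, 0, 0, 0, 0, 0],
    [0, 0, 0, 0, 0, 0],
  ],
)

```text
time: 8.17
ee_pos: [0.463, 0.2936, 0.0723]
eef_rot: [0.699, 0.715, 0.001, 0.0]
ft_force: [0.0, -0.4, 6.0]
width: 0.0133
grip_force: 25.0
```

>>> drive_tool(
  increments=[
    [0, 0, 0, 0, 0, 0],
    [0, 0, 0, 0, 0, 0],
    [0, 0, 0, 0, 0, 0],
    [0, 0, 0, 0, 0, 0],
    [0, 0, 0, 0, 0, 0],
  ],
  claw=0.55,
)

```text
time: 8.58
ee_pos: [0.4622, 0.2933, 0.0715]
eef_rot: [0.699, 0.715, -0.0, -0.0]
ft_force: [-0.3, -1.8, 0.4]
width: 0.0361
grip_force: 0.0
```

>>> drive_tool(
  increments=[
    [0, 0, -0.03, 0, 0, 0],
    [0, 0, -0.11, 0, 0, 0],
    [0, 0, -0.21, 0, 0, 0],
    [0, 0, -0.32, 0, 0, 0],
    [0, 0, -0.42, 0, 0, 0],
  ],
)

```text
time: 9.0
ee_pos: [0.4624, 0.2931, 0.2001]
eef_rot: [0.699, 0.715, 0.0, 0.0]
ft_force: [1.5, 1.0, -0.2]
width: 0.0393
grip_force: 0.0
```

```bash
python3 - <<'E'
from h import *
s=read_state();print(s["ee_pos"],s["width"],s["ft_force"])
plan([.578,-.0585,.2],-1)
E
```

```text
[0.4624 0.2931 0.2001] 0.03929316294132347 [ 1.5197  1.0113 -0.1835]
t 9.0 dist mm 370.1601210196315 shift [-1.1808  0.358   0.0001] turn [ 0.0007 -0.0005  0.0519]
call 0 [[-0.118, 0.036, 0.0, 0.0, -0.0, 0.005], [-0.236, 0.072, 0.0, 0.0, -0.0, 0.01], [-0.354, 0.107, 0.0, 0.0, -0.0, 0.016], [-0.472, 0.143, 0.0, 0.0, -0.0, 0.021], [-0.59, 0.179, 0.0, 0.0, -0.0, 0.026]]
call 1 [[-0.117, 0.038, 0.0, 0.0, -0.0, 0.005], [-0.235, 0.076, 0.0, 0.0, -0.0, 0.01], [-0.352, 0.115, 0.0, 0.0, -0.0, 0.016], [-0.469, 0.153, 0.0, 0.0, -0.0, 0.021], [-0.587, 0.191, 0.0, 0.0, -0.0, 0.026]]
```

>>> drive_tool(
  increments=[
    [-0.118, 0.036, 0, 0, 0, 0.005],
    [-0.236, 0.072, 0, 0, 0, 0.01],
    [-0.354, 0.107, 0, 0, 0, 0.016],
    [-0.472, 0.143, 0, 0, 0, 0.021],
    [-0.59, 0.179, 0, 0, 0, 0.026],
  ],
)

```text
time: 9.42
ee_pos: [0.5205, 0.1159, 0.1986]
eef_rot: [0.706, 0.708, 0.001, 0.0]
ft_force: [0.5, 0.6, -0.3]
width: 0.0389
grip_force: 0.0
```

>>> drive_tool(
  increments=[
    [-0.117, 0.038, 0, 0, 0, 0.005],
    [-0.235, 0.076, 0, 0, 0, 0.01],
    [-0.352, 0.115, 0, 0, 0, 0.016],
    [-0.469, 0.153, 0, 0, 0, 0.021],
    [-0.587, 0.191, 0, 0, 0, 0.026],
  ],
)

```text
time: 9.83
ee_pos: [0.5784, -0.0599, 0.1985]
eef_rot: [0.713, 0.701, 0.0, 0.0]
ft_force: [0.5, 0.0, -0.3]
width: 0.0393
grip_force: 0.0
```

>>> drive_tool(
  increments=[
    [0, 0, 0, 0, 0, 0],
    [0, 0, 0, 0, 0, 0],
    [0, 0, 0, 0, 0, 0],
    [0, 0, 0, 0, 0, 0],
    [0, 0, 0, 0, 0, 0],
  ],
)

```text
time: 10.25
ee_pos: [0.578, -0.0566, 0.1978]
eef_rot: [0.712, 0.702, 0.0, -0.0]
ft_force: [-0.8, 0.7, -0.5]
width: 0.0389
grip_force: 0.0
```

```bash
python3 - <<'E'
from h import *
c=get_calibration("wrist"); im=camera("wrist"); cv2.imwrite("pics/w3.png",im)
print(read_state()["ee_pos"],proj(c,[.578,-.0585,.124]))
m,_=blobs(im,(10,130,60),(32,255,255))
for r in range(190,275,7):
    k=np.where(m[r,250:345])[0]+250
    if len(k):print(r,k[0],k[-1],cast(c,[[(k[0]+k[-1])/2,r]],.124)[0,:2])
plan([.578,-.0585,.102],-1,1)
plan([.578,-.0585,.150],-1,1)
E
```

```text
[ 0.5781 -0.0568  0.1978] [[318.3467 255.5478]]
190 310 328 [ 0.579 -0.015]
197 310 329 [ 0.5793 -0.0194]
204 302 335 [ 0.5786 -0.0239]
211 302 335 [ 0.5785 -0.0285]
218 302 335 [ 0.5785 -0.0331]
225 302 335 [ 0.5784 -0.0377]
232 303 335 [ 0.5787 -0.0424]
239 303 335 [ 0.5786 -0.0471]
246 309 334 [ 0.5802 -0.0519]
253 309 329 [ 0.5785 -0.0567]
260 309 329 [ 0.5784 -0.0616]
267 309 329 [ 0.5783 -0.0665]
274 309 329 [ 0.5783 -0.0715]
t 10.3 dist mm 95.76952161684447 shift [-0.0058 -0.0001  0.3192] turn [ 0.0001 -0.0008  0.0031]
call 0 [[-0.001, -0.0, 0.064, 0.0, -0.0, 0.001], [-0.002, -0.0, 0.128, 0.0, -0.0, 0.001], [-0.003, -0.0, 0.192, 0.0, -0.0, 0.002], [-0.005, -0.0, 0.255, 0.0, -0.001, 0.002], [-0.006, -0.0, 0.319, 0.0, -0.001, 0.003]]
t 10.3 dist mm 47.78429068951789 shift [-0.0057 -0.0001  0.1592] turn [ 0.0001 -0.0008  0.0031]
call 0 [[-0.001, -0.0, 0.032, 0.0, -0.0, 0.001], [-0.002, -0.0, 0.064, 0.0, -0.0, 0.001], [-0.003, -0.0, 0.096, 0.0, -0.0, 0.002], [-0.005, -0.0, 0.127, 0.0, -0.001, 0.002], [-0.006, -0.0, 0.159, 0.0, -0.001, 0.003]]
```

View pics/w3.png

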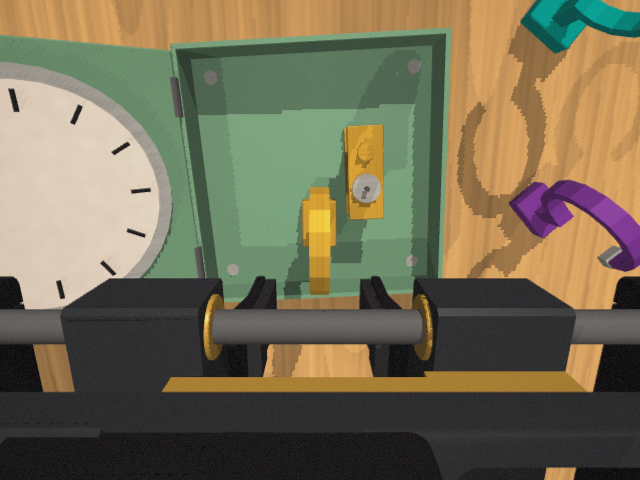

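The tall tube's strip is vertical at columns 309–329, centred under the fingers at x=0.578. I descend and grip.

>>> drive_tool(
  increments=[
    [-0.001, 0, 0.064, 0, 0, 0.001],
    [-0.002, 0, 0.128, 0, 0, 0.001],
    [-0.003, 0, 0.192, 0, 0, 0.002],
    [-0.004, 0, 0.255, 0, 0, 0.002],
    [-0.005, 0, 0.319, 0, 0, 0.003],
  ],
)

```text
time: 10.72
ee_pos: [0.578, -0.0588, 0.1012]
eef_rot: [0.713, 0.701, 0.0, -0.0]
ft_force: [-0.0, -0.5, -0.5]
width: 0.0391
grip_force: 0.0
```

>>> drive_tool(
  increments=[
    [0, 0, 0, 0, 0, 0],
    [0, 0, 0, 0, 0, 0],
    [0, 0, 0, 0, 0, 0],
    [0, 0, 0, 0, 0, 0],
    [0, 0, 0, 0, 0, 0],
  ],
  claw=1,
)

```text
time: 11.13
ee_pos: [0.5788, -0.0596, 0.1032]
eef_rot: [0.714, 0.7, 0.001, 0.001]
ft_force: [0.2, -0.3, 2.6]
width: 0.0137
grip_force: 16.6
```

>>> drive_tool(
  increments=[
    [0, 0, 0, 0, 0, 0],
    [0, 0, 0, 0, 0, 0],
    [0, 0, 0, 0, 0, 0],
    [0, 0, 0, 0, 0, 0],
    [0, 0, 0, 0, 0, 0],
  ],
)

```text
time: 11.55
ee_pos: [0.5791, -0.0597, 0.1032]
eef_rot: [0.714, 0.7, 0.001, 0.001]
ft_force: [0.7, 0.3, 6.7]
width: 0.0135
grip_force: 25.0
```

```bash
python3 - <<'E'
from h import *
s=read_state();print("GRIP tall",s["ee_pos"],R.from_quat(s["eef_rot"]).as_matrix()[:,1],s["width"],s["grip_force"])
s["ee_pos"]
plan([.553,.292,s["ee_pos"][2]],-1,2)
E
```

```text
GRIP tall [ 0.5791 -0.0597  0.1032] [ 0.9998 -0.0196  0.0024] 0.0135180245770758 24.99695555510698
t 11.55 dist mm 352.68052597545034 shift [ 1.1705 -0.1099  0.0002] turn [ 0.0031 -0.0005 -0.0027]
call 0 [[0.117, -0.011, 0.0, 0.0, -0.0, -0.0], [0.234, -0.022, 0.0, 0.001, -0.0, -0.001], [0.351, -0.033, 0.0, 0.001, -0.0, -0.001], [0.468, -0.044, 0.0, 0.001, -0.0, -0.001], [0.585, -0.055, 0.0, 0.002, -0.0, -0.001]]
call 1 [[0.117, -0.011, 0.0, 0.0, -0.0, -0.0], [0.234, -0.022, 0.0, 0.001, -0.0, -0.001], [0.351, -0.033, 0.0, 0.001, -0.0, -0.001], [0.468, -0.043, 0.0, 0.001, -0.0, -0.001], [0.585, -0.054, 0.0, 0.002, -0.0, -0.001]]
```

>>> drive_tool(
  increments=[
    [0, 0, -0.03, 0, 0, 0],
    [0, 0, -0.09, 0, 0, 0],
    [0, 0, -0.16, 0, 0, 0],
    [0, 0, -0.23, 0, 0, 0],
    [0, 0, -0.29, 0, 0, 0],
  ],
)

```text
time: 11.97
ee_pos: [0.5777, -0.0599, 0.1905]
eef_rot: [0.714, 0.7, -0.0, -0.0]
ft_force: [0.5, -0.2, -1.8]
width: 0.0137
grip_force: 25.0
```

>>> drive_tool(
  increments=[
    [0.04, -0.004, 0, 0, 0, 0],
    [0.12, -0.012, 0, 0, 0, 0],
    [0.22, -0.022, 0, 0, 0, 0],
    [0.32, -0.032, 0, 0, 0, 0],
    [0.42, -0.042, 0, 0, 0, 0],
  ],
)

```text
time: 12.38
ee_pos: [0.5668, 0.0684, 0.1881]
eef_rot: [0.714, 0.7, -0.001, -0.001]
ft_force: [0.3, -0.2, -2.5]
width: 0.0135
grip_force: 25.0
```

>>> drive_tool(
  increments=[
    [0.1, -0.01, 0, 0, 0, 0],
    [0.2, -0.02, 0, 0, 0, 0],
    [0.3, -0.03, 0, 0, 0, 0],
    [0.4, -0.038, 0, 0, 0, 0],
    [0.5, -0.046, 0, 0, 0, 0],
  ],
)

```text
time: 12.8
ee_pos: [0.5558, 0.2187, 0.1881]
eef_rot: [0.714, 0.7, -0.001, -0.0]
ft_force: [-0.5, 0.5, -2.0]
width: 0.0133
grip_force: 25.0
```

>>> drive_tool(
  increments=[
    [0.09, -0.008, 0, 0, 0, 0],
    [0.17, -0.015, 0, 0, 0, 0],
    [0.22, -0.02, 0, 0, 0, 0],
    [0.25, -0.022, 0, 0, 0, 0],
    [0.25, -0.022, 0, 0, 0, 0],
  ],
)

```text
time: 13.22
ee_pos: [0.551, 0.2938, 0.1882]
eef_rot: [0.713, 0.701, -0.0, -0.0]
ft_force: [-1.0, -0.7, -2.2]
width: 0.0132
grip_force: 25.0
```

>>> drive_tool(
  increments=[
    [0, 0, 0, 0, 0, 0],
    [0, 0, 0, 0, 0, 0],
    [0, 0, 0, 0, 0, 0],
    [0, 0, 0, 0, 0, 0],
    [0, 0, 0, 0, 0, 0],
  ],
)

```text
time: 13.63
ee_pos: [0.5522, 0.291, 0.1891]
eef_rot: [0.714, 0.7, 0.0, 0.0]
ft_force: [-0.7, -0.4, -2.4]
width: 0.0138
grip_force: 25.0
```

```bash
python3 - <<'E'
from h import *
s=read_state();print(s["ee_pos"],s["width"],s["ft_force"],s["joint_positions"])
plan([.553,.292,.105],-1,1)
cv2.imwrite("pics/sc2.png",camera("scene")[130:430,200:600])
E
```

```text
[0.5522 0.291  0.1891] 0.013770768497161315 [-0.6747 -0.4025 -2.3795] [-0.8699  0.3601  0.3999  1.5301 -0.1437  1.2803 -0.4726]
t 13.6333 dist mm 84.15455187530583 shift [0.0033 0.0024 0.2805] turn [ 0.0003 -0.0002 -0.0042]
call 0 [[0.001, 0.0, 0.056, 0.0, -0.0, -0.001], [0.001, 0.001, 0.112, 0.0, -0.0, -0.002], [0.002, 0.001, 0.168, 0.0, -0.0, -0.003], [0.003, 0.002, 0.224, 0.0, -0.0, -0.003], [0.003, 0.002, 0.28, 0.0, -0.0, -0.004]]
```

View pics/sc2.png

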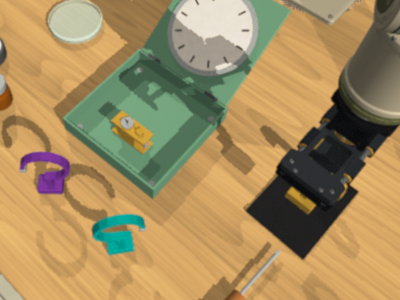

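The tall tube is held over the mat at about (300,198); the short one stays hidden under the gripper. I lower it.

>>> drive_tool(
  increments=[
    [0, 0, 0.05, 0, 0, 0],
    [0.001, 0, 0.11, 0, 0, 0],
    [0.001, 0, 0.17, 0, 0, 0],
    [0.001, 0, 0.23, 0, 0, 0],
    [0.001, 0, 0.275, 0, 0, 0],
  ],
)

```text
time: 14.1
ee_pos: [0.5515, 0.2917, 0.105]
eef_rot: [0.714, 0.7, -0.001, -0.0]
ft_force: [-0.4, 0.4, -2.0]
width: 0.0134
grip_force: 25.0
```

>>> drive_tool(
  increments=[
    [0, 0, 0.003, 0, 0, 0],
    [0, 0, 0.006, 0, 0, 0],
    [0, 0, 0.01, 0, 0, 0],
    [0, 0, 0.012, 0, 0, 0],
    [0, 0, 0.014, 0, 0, 0],
  ],
)

```text
time: 14.52
ee_pos: [0.5523, 0.2923, 0.103]
eef_rot: [0.714, 0.7, 0.001, 0.0]
ft_force: [-0.5, 0.4, -2.0]
width: 0.0139
grip_force: 25.0
```

>>> drive_tool(
  increments=[
    [0, 0, 0, 0, 0, 0],
    [0, 0, 0, 0, 0, 0],
    [0, 0, 0, 0, 0, 0],
    [0, 0, 0, 0, 0, 0],
    [0, 0, 0, 0, 0, 0],
  ],
)

```text
time: 14.93
ee_pos: [0.5523, 0.2923, 0.1027]
eef_rot: [0.714, 0.7, 0.001, 0.0]
ft_force: [0.5, 0.4, 1.3]
width: 0.0136
grip_force: 25.0
```

>>> drive_tool(
  increments=[
    [0, 0, 0, 0, 0, 0],
    [0, 0, 0, 0, 0, 0],
    [0, 0, 0, 0, 0, 0],
    [0, 0, 0, 0, 0, 0],
    [0, 0, 0, 0, 0, 0],
  ],
  claw=0.5,
)

```text
time: 15.35
ee_pos: [0.5519, 0.2921, 0.1021]
eef_rot: [0.714, 0.7, -0.0, -0.0]
ft_force: [-0.5, 0.1, -1.3]
width: 0.0386
grip_force: 0.0
```

>>> drive_tool(
  increments=[
    [0, 0, -0.03, 0, 0, 0],
    [0, 0, -0.11, 0, 0, 0],
    [0, 0, -0.21, 0, 0, 0],
    [0, 0, -0.29, 0, 0, 0],
    [0, 0, -0.34, 0, 0, 0],
  ],
  claw=0.4,
)

```text
time: 15.77
ee_pos: [0.5529, 0.2923, 0.2081]
eef_rot: [0.714, 0.7, 0.002, 0.0]
ft_force: [0.3, 0.7, -0.4]
width: 0.0519
grip_force: 0.0
```

```bash
python3 - <<'E'
from h import *
s=read_state();print(s["ee_pos"],s["width"],s["ft_force"])
plan([.6185,-.0105,.18],1.8)
E
```

```text
[0.5529 0.2923 0.2081] 0.05185156891052774 [ 0.3485  0.7421 -0.3946]
t 15.7667 dist mm 311.14812157139215 shift [-1.0051  0.2386  0.0921] turn [ 0.0039 -0.0026 -0.0654]
call 0 [[-0.101, 0.024, 0.009, 0.0, -0.0, -0.007], [-0.201, 0.048, 0.018, 0.001, -0.001, -0.013], [-0.302, 0.072, 0.028, 0.001, -0.001, -0.02], [-0.402, 0.095, 0.037, 0.002, -0.001, -0.026], [-0.503, 0.119, 0.046, 0.002, -0.001, -0.033]]
call 1 [[-0.101, 0.021, 0.009, 0.0, -0.0, -0.007], [-0.202, 0.043, 0.019, 0.001, -0.001, -0.013], [-0.303, 0.064, 0.028, 0.001, -0.001, -0.02], [-0.404, 0.085, 0.037, 0.002, -0.001, -0.026], [-0.505, 0.106, 0.046, 0.002, -0.001, -0.033]]
```

>>> drive_tool(
  increments=[
    [-0.101, 0.024, 0.009, 0, 0, -0.007],
    [-0.201, 0.048, 0.018, 0.001, -0.001, -0.013],
    [-0.302, 0.072, 0.028, 0.001, -0.001, -0.02],
    [-0.402, 0.095, 0.037, 0.002, -0.001, -0.026],
    [-0.503, 0.119, 0.046, 0.002, -0.001, -0.033],
  ],
)

```text
time: 16.18
ee_pos: [0.5848, 0.1392, 0.1912]
eef_rot: [0.705, 0.709, -0.0, -0.0]
ft_force: [0.2, -0.2, 0.4]
width: 0.0525
grip_force: 0.0
```

>>> drive_tool(
  increments=[
    [-0.101, 0.021, 0.009, 0, 0, -0.007],
    [-0.202, 0.043, 0.019, 0.001, -0.001, -0.013],
    [-0.303, 0.064, 0.028, 0.001, -0.001, -0.02],
    [-0.404, 0.085, 0.037, 0.002, -0.001, -0.026],
    [-0.505, 0.106, 0.046, 0.002, -0.001, -0.033],
  ],
)

```text
time: 16.6
ee_pos: [0.6177, -0.0122, 0.1775]
eef_rot: [0.695, 0.719, -0.001, -0.0]
ft_force: [0.7, -0.6, 0.4]
width: 0.0521
grip_force: 0.0
```

>>> drive_tool(
  increments=[
    [0, 0, 0, 0, 0, 0],
    [0, 0, 0, 0, 0, 0],
    [0, 0, 0, 0, 0, 0],
    [0, 0, 0, 0, 0, 0],
    [0, 0, 0, 0, 0, 0],
  ],
)

```text
time: 17.02
ee_pos: [0.6174, -0.0092, 0.1769]
eef_rot: [0.695, 0.719, -0.001, -0.001]
ft_force: [0.4, -0.3, 0.2]
width: 0.0525
grip_force: 0.0
```

```bash
python3 - <<'E'
from h import *
c=get_calibration("wrist"); im=camera("wrist"); cv2.imwrite("pics/w4.png",im)
print(read_state()["ee_pos"],proj(c,[.6185,-.0105,.044]))
m,cs=blobs(im[120:290,240:420],(10,130,60),(32,255,255),300)
for k in cs:
    b=cast(c,cv2.boxPoints(cv2.minAreaRect(k))+[240,120],.044); print(cv2.minAreaRect(k),b[:,:2],b.mean(0)[:2])
for r in range(150,290,12):
    k=np.where(m[r-120])[0]+240
    if len(k): a=cast(c,[[k[0],r],[k[-1],r]],.044);print(r,k[0],k[-1],a[:,:2].ravel())
plan([.6185,-.0105,.1],1.8,1)
E
```

```text
[ 0.6174 -0.0094  0.1769] [[319.9113 233.8354]]
((80.0, 110.49999237060547), (94.99998474121094, 35.99999237060547), 90.0) [[ 0.6028  0.0304]
 [ 0.6313  0.0314]
 [ 0.6352 -0.0484]
 [ 0.6047 -0.0495]] [ 0.6185 -0.009 ]
((169.5, 84.5), (169.0, 19.0), 90.0) [[ 0.676   0.0803]
 [ 0.6904  0.0808]
 [ 0.7048 -0.0559]
 [ 0.6886 -0.0565]] [0.6899 0.0122]
150 409 419 [0.685  0.0585 0.6927 0.0588]
162 408 419 [0.6851 0.0495 0.6936 0.0498]
174 408 419 [0.686  0.0403 0.6946 0.0406]
186 303 419 [0.6037 0.028  0.6956 0.0312]
198 302 419 [0.6031 0.0185 0.6966 0.0217]
210 302 419 [0.6033 0.0088 0.6976 0.012 ]
222 302 419 [ 0.6036 -0.0011  0.6986  0.0022]
234 302 419 [ 0.6038 -0.0112  0.6997 -0.0078]
246 302 419 [ 0.6041 -0.0214  0.7008 -0.018 ]
258 303 419 [ 0.6051 -0.0317  0.7019 -0.0283]
270 303 419 [ 0.6054 -0.0423  0.703  -0.0389]
282 401 419 [ 0.6888 -0.0501  0.7041 -0.0496]
t 17.0667 dist mm 76.87921254504559 shift [-0.0036  0.0042  0.2562] turn [-0.0039  0.0012  0.0035]
call 0 [[-0.001, 0.001, 0.051, -0.001, 0.0, 0.001], [-0.001, 0.002, 0.102, -0.002, 0.0, 0.001], [-0.002, 0.003, 0.154, -0.002, 0.001, 0.002], [-0.003, 0.003, 0.205, -0.003, 0.001, 0.003], [-0.004, 0.004, 0.256, -0.004, 0.001, 0.003]]
```

View pics/w4.png

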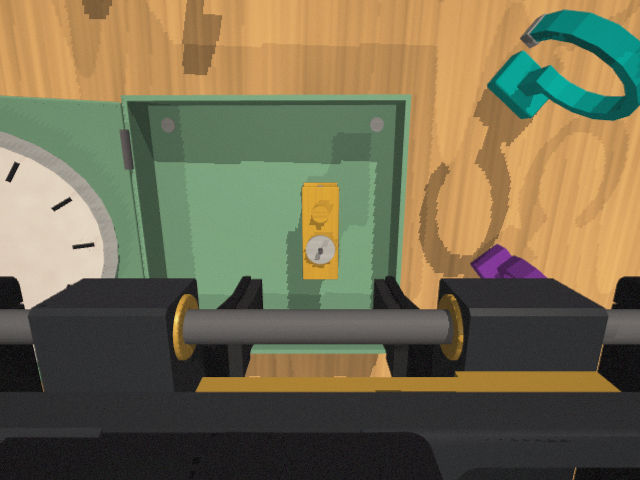

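The movement sits at (302–338, 183–278), centred and aligned with the gripper. I descend and grip.

>>> drive_tool(
  increments=[
    [0, 0.001, 0.06, 0, 0, 0],
    [-0.001, 0.002, 0.13, -0.001, 0, 0],
    [-0.001, 0.003, 0.2, -0.002, 0, 0],
    [-0.001, 0.003, 0.27, -0.003, 0, 0],
    [-0.001, 0.003, 0.34, -0.003, 0, 0],
  ],
)

```text
time: 17.48
ee_pos: [0.618, -0.0102, 0.0739]
eef_rot: [0.695, 0.719, -0.001, 0.0]
ft_force: [0.9, -0.1, -0.0]
width: 0.0521
grip_force: 0.0
```

>>> drive_tool(
  increments=[
    [0, 0, 0.05, 0, 0, 0],
    [0, 0, 0.1, 0, 0, 0],
    [0, 0, 0.15, 0, 0, 0],
    [0, 0, 0.18, 0, 0, 0],
    [0, 0, 0.2, 0, 0, 0],
  ],
)

```text
time: 17.9
ee_pos: [0.6175, -0.0106, 0.0136]
eef_rot: [0.695, 0.719, -0.001, -0.0]
ft_force: [-0.4, 0.6, -0.5]
width: 0.0519
grip_force: 0.0
```

>>> drive_tool(
  increments=[
    [0, 0, 0, 0, 0, 0],
    [0, 0, 0, 0, 0, 0],
    [0, 0, 0, 0, 0, 0],
    [0, 0, 0, 0, 0, 0],
    [0, 0, 0, 0, 0, 0],
  ],
)

```text
time: 18.32
ee_pos: [0.6184, -0.0112, 0.0154]
eef_rot: [0.696, 0.718, -0.0, 0.001]
ft_force: [-0.4, -0.5, 0.7]
width: 0.0522
grip_force: 0.0
```

```bash
python3 - <<'E'
from h import *
s=read_state();print(s["ee_pos"],s["width"],s["ft_force"],s["joint_positions"])
plan([.6185,-.0095,.012],1.7,1)
E
```

```text
[ 0.6184 -0.0112  0.0154] 0.05223050263936359 [-0.3603 -0.4572  0.6882] [-0.4204  0.5443  0.4681  1.7041 -0.2874  0.9616  0.1875]
t 18.3167 dist mm 3.8294035471244086 shift [0.0058 0.0004 0.0114] turn [0.0004 0.0016 0.0033]
call 0 [[0.001, 0.0, 0.002, 0.0, 0.0, 0.001], [0.002, 0.0, 0.005, 0.0, 0.001, 0.001], [0.003, 0.0, 0.007, 0.0, 0.001, 0.002], [0.005, 0.0, 0.009, 0.0, 0.001, 0.003], [0.006, 0.0, 0.011, 0.0, 0.002, 0.003]]
```

>>> drive_tool(
  increments=[
    [0.001, 0, 0.002, 0, 0, 0],
    [0.002, 0, 0.004, 0, 0, 0.001],
    [0.003, 0, 0.006, 0, 0, 0.001],
    [0.004, 0, 0.006, 0, 0, 0.001],
    [0.004, 0, 0.006, 0, 0, 0.001],
  ],
  claw=1,
  force=30,
)

```text
time: 18.73
ee_pos: [0.6179, -0.0099, 0.0128]
eef_rot: [0.696, 0.718, -0.001, 0.0]
ft_force: [0.8, 0.5, -1.7]
width: 0.0296
grip_force: 30.0
```

>>> drive_tool(
  increments=[
    [0, 0, 0, 0, 0, 0],
    [0, 0, 0, 0, 0, 0],
    [0, 0, 0, 0, 0, 0],
    [0, 0, 0, 0, 0, 0],
    [0, 0, 0, 0, 0, 0],
  ],
)

```text
time: 19.15
ee_pos: [0.6179, -0.01, 0.0128]
eef_rot: [0.696, 0.718, -0.001, 0.0]
ft_force: [-0.6, -0.1, -2.2]
width: 0.0298
grip_force: 30.0
```

```bash
python3 - <<'E'
from h import *
s=read_state();print("GRIP mov",s["ee_pos"],s["width"],s["ft_force"],s["grip_force"])
plan([.490,-.3018,s["ee_pos"][2]],1.7,2)
E
```

```text
GRIP mov [ 0.6179 -0.01    0.0128] 0.029834464916287756 [-0.5676 -0.054  -2.1649] 29.99731320887804
t 19.15 dist mm 318.5707850521267 shift [-0.9587 -0.4566  0.0017] turn [-0.0013  0.0017  0.0023]
call 0 [[-0.096, -0.046, 0.0, -0.0, 0.0, 0.0], [-0.192, -0.091, 0.0, -0.0, 0.0, 0.0], [-0.288, -0.137, 0.001, -0.0, 0.001, 0.001], [-0.383, -0.183, 0.001, -0.001, 0.001, 0.001], [-0.479, -0.228, 0.001, -0.001, 0.001, 0.001]]
call 1 [[-0.096, -0.046, 0.0, -0.0, 0.0, 0.0], [-0.192, -0.091, 0.0, -0.0, 0.0, 0.0], [-0.288, -0.137, 0.0, -0.0, 0.001, 0.001], [-0.384, -0.182, 0.0, -0.001, 0.001, 0.001], [-0.48, -0.228, 0.0, -0.001, 0.001, 0.001]]
```

>>> drive_tool(
  increments=[
    [0, 0, -0.03, 0, 0, 0],
    [0, 0, -0.09, 0, 0, 0],
    [0, 0, -0.16, 0, 0, 0],
    [0, 0, -0.23, 0, 0, 0],
    [0, 0, -0.29, 0, 0, 0],
  ],
)

```text
time: 19.57
ee_pos: [0.6181, -0.0103, 0.1018]
eef_rot: [0.696, 0.718, -0.001, 0.0]
ft_force: [0.5, -0.3, -2.6]
width: 0.0301
grip_force: 30.0
```

>>> drive_tool(
  increments=[
    [-0.04, -0.015, 0, 0, 0, 0],
    [-0.12, -0.05, 0, 0, 0, 0],
    [-0.22, -0.1, 0, 0, 0, 0],
    [-0.32, -0.15, 0, 0, 0, 0],
    [-0.42, -0.2, 0, 0, 0, 0],
  ],
)

```text
time: 19.98
ee_pos: [0.5602, -0.1398, 0.0996]
eef_rot: [0.696, 0.718, -0.001, -0.0]
ft_force: [0.8, -0.2, -2.6]
width: 0.0299
grip_force: 30.0
```

>>> drive_tool(
  increments=[
    [-0.1, -0.05, 0, 0, 0, 0],
    [-0.2, -0.1, 0, 0, 0, 0],
    [-0.3, -0.15, 0, 0, 0, 0],
    [-0.4, -0.19, 0, 0, 0, 0],
    [-0.48, -0.23, 0, 0, 0, 0],
  ],
)

```text
time: 20.4
ee_pos: [0.4952, -0.2869, 0.1001]
eef_rot: [0.697, 0.717, -0.001, 0.0]
ft_force: [-0.4, -0.7, -3.1]
width: 0.0297
grip_force: 30.0
```

>>> drive_tool(
  increments=[
    [-0.04, -0.02, 0, 0, 0, 0],
    [-0.059, -0.027, 0, 0, 0, 0],
    [-0.059, -0.027, 0, 0, 0, 0],
    [-0.059, -0.027, 0, 0, 0, 0],
    [-0.059, -0.027, 0, 0, 0, 0],
  ],
)

```text
time: 20.82
ee_pos: [0.4907, -0.3003, 0.1001]
eef_rot: [0.695, 0.719, -0.001, -0.0]
ft_force: [-0.1, -0.8, -2.1]
width: 0.0296
grip_force: 30.0
```

```bash
python3 - <<'E'
from h import *
s=read_state();print(s["ee_pos"],s["width"],s["ft_force"],s["joint_positions"])
plan([.490,-.3018,.018],1.7,1)
cv2.imwrite("pics/sc3.png",camera("scene")[60:360,160:560]); cv2.imwrite("pics/w5.png",camera("wrist"))
E
```

```text
[ 0.4907 -0.3003  0.1001] 0.029634740639587025 [-0.083 -0.834 -2.13 ] [-0.0493  0.3676  0.6295  1.7696 -0.2407  1.083   0.6958]
t 20.8167 dist mm 82.11135722883341 shift [-0.0049 -0.0022  0.2737] turn [-0.0012  0.0007  0.0048]
call 0 [[-0.001, -0.0, 0.055, -0.0, 0.0, 0.001], [-0.002, -0.001, 0.109, -0.0, 0.0, 0.002], [-0.003, -0.001, 0.164, -0.001, 0.0, 0.003], [-0.004, -0.002, 0.219, -0.001, 0.001, 0.004], [-0.005, -0.002, 0.274, -0.001, 0.001, 0.005]]
```

View pics/sc3.png

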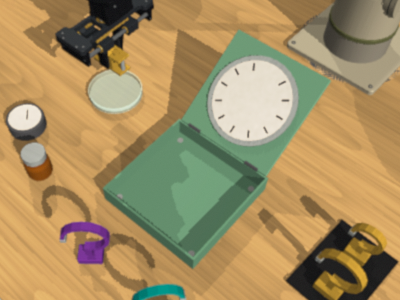

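Both tubes stand on the mat and the movement hangs over the dish at about (118,62) in the crop. I lower it gently.

>>> drive_tool(
  increments=[
    [-0.001, 0, 0.05, 0, 0, 0],
    [-0.002, -0.001, 0.11, 0, 0, 0],
    [-0.003, -0.001, 0.17, 0, 0, 0],
    [-0.003, -0.001, 0.23, 0, 0, 0],
    [-0.003, -0.001, 0.27, 0, 0, 0],
  ],
)

```text
time: 21.33
ee_pos: [0.4896, -0.3015, 0.0177]
eef_rot: [0.695, 0.719, -0.001, -0.001]
ft_force: [-0.8, 0.4, -2.7]
width: 0.0299
grip_force: 30.0
```

>>> drive_tool(
  increments=[
    [0, 0, 0.003, 0, 0, 0],
    [0, 0, 0.006, 0, 0, 0],
    [0, 0, 0.009, 0, 0, 0],
    [0, 0, 0.011, 0, 0, 0],
    [0, 0, 0.013, 0, 0, 0],
  ],
)

```text
time: 21.75
ee_pos: [0.4903, -0.3031, 0.0164]
eef_rot: [0.696, 0.718, -0.0, 0.001]
ft_force: [-0.0, -0.6, -2.7]
width: 0.0299
grip_force: 30.0
```

>>> drive_tool(
  increments=[
    [0, 0, 0.001, 0, 0, 0],
    [0, 0, 0.002, 0, 0, 0],
    [0, 0, 0.003, 0, 0, 0],
    [0, 0, 0.003, 0, 0, 0],
    [0, 0, 0.003, 0, 0, 0],
  ],
)

```text
time: 22.17
ee_pos: [0.4897, -0.3028, 0.0147]
eef_rot: [0.696, 0.718, -0.001, 0.0]
ft_force: [0.8, -0.7, -2.6]
width: 0.0298
grip_force: 30.0
```

>>> drive_tool(
  increments=[
    [0, 0, 0.001, 0, 0, 0],
    [0, 0, 0.002, 0, 0, 0],
    [0, 0, 0.003, 0, 0, 0],
    [0, 0, 0.004, 0, 0, 0],
    [0, 0, 0.005, 0, 0, 0],
  ],
)

```text
time: 22.58
ee_pos: [0.4897, -0.3028, 0.0131]
eef_rot: [0.696, 0.718, -0.001, 0.0]
ft_force: [0.7, 0.3, -2.5]
width: 0.0298
grip_force: 30.0
```

>>> drive_tool(
  increments=[
    [0, 0, 0, 0, 0, 0],
    [0, 0, 0, 0, 0, 0],
    [0, 0, 0, 0, 0, 0],
    [0, 0, 0, 0, 0, 0],
    [0, 0, 0, 0, 0, 0],
  ],
)

```text
time: 23.0
ee_pos: [0.4897, -0.3029, 0.0131]
eef_rot: [0.696, 0.718, -0.001, 0.0]
ft_force: [0.8, 0.3, -2.1]
width: 0.0295
grip_force: 30.0
```

>>> drive_tool(
  increments=[
    [0, 0, 0.001, 0, 0, 0],
    [0, 0, 0.002, 0, 0, 0],
    [0, 0, 0.003, 0, 0, 0],
    [0, 0, 0.003, 0, 0, 0],
    [0, 0, 0.003, 0, 0, 0],
  ],
)

```text
time: 23.42
ee_pos: [0.4897, -0.3029, 0.0128]
eef_rot: [0.696, 0.718, -0.001, 0.0]
ft_force: [-3.2, 1.9, 5.2]
width: 0.0298
grip_force: 30.0
```

Contact. I release with a small opening (about 44 mm) and go up.

>>> drive_tool(
  increments=[
    [0, 0, 0, 0, 0, 0],
    [0, 0, 0, 0, 0, 0],
    [0, 0, 0, 0, 0, 0],
    [0, 0, 0, 0, 0, 0],
    [0, 0, 0, 0, 0, 0],
  ],
  claw=0.5,
  force=25,
)

```text
time: 23.83
ee_pos: [0.4897, -0.3029, 0.0122]
eef_rot: [0.696, 0.718, -0.001, 0.0]
ft_force: [0.3, 0.1, 0.0]
width: 0.0432
grip_force: 0.0
```

>>> drive_tool(
  increments=[
    [0, 0, -0.03, 0, 0, 0],
    [0, 0, -0.1, 0, 0, 0],
    [0, 0, -0.22, 0, 0, 0],
    [0, 0, -0.35, 0, 0, 0],
    [0, 0, -0.48, 0, 0, 0],
  ],
)

```text
time: 24.25
ee_pos: [0.4891, -0.3027, 0.1583]
eef_rot: [0.696, 0.718, -0.001, 0.0]
ft_force: [0.4, -0.2, 0.2]
width: 0.0433
grip_force: 0.0
```

>>> drive_tool(
  increments=[
    [0, 0, -0.06, 0, 0, 0],
    [0, 0, -0.1, 0, 0, 0],
    [0, 0, -0.12, 0, 0, 0],
    [0, 0, -0.12, 0, 0, 0],
    [0, 0, -0.12, 0, 0, 0],
  ],
  claw=0.55,
)

```text
time: 24.67
ee_pos: [0.4894, -0.3022, 0.191]
eef_rot: [0.696, 0.718, -0.001, -0.001]
ft_force: [-0.0, -0.5, -0.6]
width: 0.0391
grip_force: 0.0
```

```bash
python3 - <<'E'
from h import *
s=read_state();print(s["ee_pos"],s["width"],s["ft_force"])
im=camera("wrist"); cv2.imwrite("pics/w6.png",im[:400])
plan([.5523,.2923,.205],-1.1)
E
```

```text
[ 0.4894 -0.3022  0.191 ] 0.039120562242572474 [-0.0382 -0.4904 -0.6017]
t 24.7167 dist mm 597.9496944280928 shift [ 1.9738  0.2726 -0.0497] turn [-0.0038  0.0008  0.0647]
call 0 [[0.132, 0.018, -0.003, -0.0, 0.0, 0.004], [0.263, 0.036, -0.007, -0.001, 0.0, 0.009], [0.395, 0.055, -0.01, -0.001, 0.0, 0.013], [0.526, 0.073, -0.013, -0.001, 0.0, 0.017], [0.658, 0.091, -0.017, -0.001, 0.0, 0.022]]
call 1 [[0.132, 0.016, -0.003, -0.0, 0.0, 0.004], [0.264, 0.032, -0.007, -0.001, 0.0, 0.009], [0.396, 0.048, -0.01, -0.001, 0.0, 0.013], [0.528, 0.064, -0.013, -0.001, 0.0, 0.017], [0.659, 0.08, -0.016, -0.001, 0.0, 0.022]]
call 2 [[0.132, 0.014, -0.003, -0.0, 0.0, 0.004], [0.264, 0.027, -0.006, -0.001, 0.0, 0.009], [0.396, 0.041, -0.01, -0.001, 0.0, 0.013], [0.529, 0.055, -0.013, -0.001, 0.0, 0.017], [0.661, 0.069, -0.016, -0.001, 0.0, 0.022]]
```

View pics/w6.png

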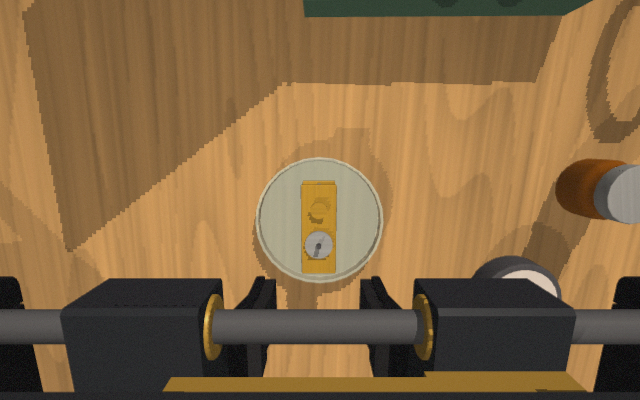

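The movement stands at (318,226) in the middle of the dish, centred at (320,219). The 7-row offset fits its greater height. I go back for the tall tube.

>>> drive_tool(
  increments=[
    [0.132, 0.018, -0.003, 0, 0, 0.004],
    [0.263, 0.036, -0.007, -0.001, 0, 0.009],
    [0.395, 0.055, -0.01, -0.001, 0, 0.013],
    [0.526, 0.073, -0.013, -0.001, 0, 0.017],
    [0.658, 0.091, -0.017, -0.001, 0, 0.022],
  ],
)

```text
time: 25.13
ee_pos: [0.51, -0.1025, 0.1956]
eef_rot: [0.702, 0.712, -0.001, -0.0]
ft_force: [0.7, -0.2, -0.3]
width: 0.0389
grip_force: 0.0
```

>>> drive_tool(
  increments=[
    [0.132, 0.016, -0.003, 0, 0, 0.004],
    [0.264, 0.032, -0.007, -0.001, 0, 0.009],
    [0.396, 0.048, -0.01, -0.001, 0, 0.013],
    [0.528, 0.064, -0.013, -0.001, 0, 0.017],
    [0.659, 0.08, -0.016, -0.001, 0, 0.022],
  ],
)

```text
time: 25.55
ee_pos: [0.5312, 0.0955, 0.2001]
eef_rot: [0.708, 0.706, -0.001, 0.0]
ft_force: [0.6, -0.1, 0.3]
width: 0.039
grip_force: 0.0
```

>>> drive_tool(
  increments=[
    [0.132, 0.014, -0.003, 0, 0, 0.004],
    [0.264, 0.027, -0.006, -0.001, 0, 0.009],
    [0.396, 0.041, -0.01, -0.001, 0, 0.013],
    [0.529, 0.055, -0.013, -0.001, 0, 0.017],
    [0.661, 0.069, -0.016, -0.001, 0, 0.022],
  ],
)

```text
time: 25.97
ee_pos: [0.5526, 0.2935, 0.2042]
eef_rot: [0.714, 0.7, -0.001, 0.001]
ft_force: [0.6, -0.6, 0.7]
width: 0.0392
grip_force: 0.0
```

>>> drive_tool(
  increments=[
    [0, 0, 0, 0, 0, 0],
    [0, 0, 0, 0, 0, 0],
    [0, 0, 0, 0, 0, 0],
    [0, 0, 0, 0, 0, 0],
    [0, 0, 0, 0, 0, 0],
  ],
)

```text
time: 26.38
ee_pos: [0.5537, 0.2902, 0.2058]
eef_rot: [0.715, 0.699, -0.0, 0.001]
ft_force: [-0.5, -0.4, 0.3]
width: 0.039
grip_force: 0.0
```

```bash
python3 - <<'E'
from h import *
s=read_state();print(s["ee_pos"],s["width"],s["ft_force"])
c=get_calibration("wrist");im=camera("wrist"); cv2.imwrite("pics/w7.png",im)
print(proj(c,[[.5523,.2923,.124],[.463,.2936,.096]]))
plan([.5523,.2923,.103],-1.1,1)
E
```

```text
[0.5537 0.2902 0.2058] 0.0389754930326278 [-0.5332 -0.4043  0.3248]
[[316.1115 246.4047]
 [198.2879 237.4275]]
t 26.4333 dist mm 103.06050376525475 shift [ 0.0065 -0.0053  0.3434] turn [ 0.002   0.002  -0.0039]
call 0 [[0.001, -0.001, 0.069, 0.0, 0.0, -0.001], [0.003, -0.002, 0.137, 0.001, 0.001, -0.002], [0.004, -0.003, 0.206, 0.001, 0.001, -0.002], [0.005, -0.004, 0.275, 0.002, 0.002, -0.003], [0.006, -0.005, 0.343, 0.002, 0.002, -0.004]]
```

View pics/w7.png

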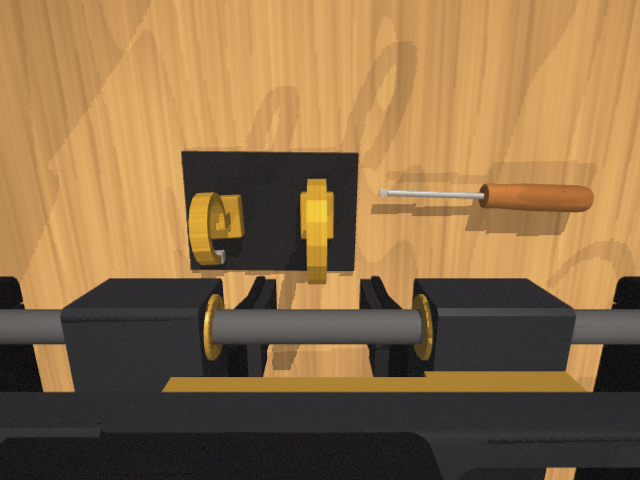

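Both tubes stand, the tall one with its crown at (316,246) as predicted and the short one at (215,225). I descend on the tall one and grip.

>>> drive_tool(
  increments=[
    [0.001, -0.001, 0.069, 0, 0, -0.001],
    [0.002, -0.001, 0.137, 0.001, 0, -0.002],
    [0.003, -0.002, 0.206, 0.001, 0, -0.002],
    [0.003, -0.003, 0.275, 0.002, 0, -0.003],
    [0.004, -0.003, 0.343, 0.002, 0.001, -0.004],
  ],
)

```text
time: 26.85
ee_pos: [0.5528, 0.2921, 0.1025]
eef_rot: [0.714, 0.701, 0.0, 0.0]
ft_force: [1.1, 0.8, 0.1]
width: 0.039
grip_force: 0.0
```

>>> drive_tool(
  increments=[
    [0, 0, 0, 0, 0, 0],
    [0, 0, 0, 0, 0, 0],
    [0, 0, 0, 0, 0, 0],
    [0, 0, 0, 0, 0, 0],
    [0, 0, 0, 0, 0, 0],
  ],
)

```text
time: 27.27
ee_pos: [0.5534, 0.2932, 0.1047]
eef_rot: [0.713, 0.701, 0.001, 0.0]
ft_force: [0.0, 0.0, -0.1]
width: 0.0391
grip_force: 0.0
```

```bash
python3 - <<'E'
from h import *
plan([.5523,.2923,.103],-1.1,1);print(read_state()["ee_pos"],read_state()["ft_force"])
E
```

```text
t 27.2667 dist mm 2.260903753968903 shift [-0.0031 -0.0038  0.0057] turn [ 0.0025 -0.0009  0.0023]
call 0 [[-0.001, -0.001, 0.001, 0.0, -0.0, 0.0], [-0.001, -0.002, 0.002, 0.001, -0.0, 0.001], [-0.002, -0.002, 0.003, 0.001, -0.001, 0.001], [-0.003, -0.003, 0.005, 0.002, -0.001, 0.002], [-0.003, -0.004, 0.006, 0.002, -0.001, 0.002]]
[0.5534 0.2932 0.1047] [ 0.0049  0.0215 -0.11  ]
```

>>> drive_tool(
  increments=[
    [-0.001, -0.001, 0.001, 0, 0, 0],
    [-0.001, -0.002, 0.002, 0.001, 0, 0.001],
    [-0.002, -0.002, 0.004, 0.001, 0, 0.001],
    [-0.003, -0.003, 0.005, 0.002, 0, 0.002],
    [-0.003, -0.004, 0.005, 0.002, 0, 0.002],
  ],
  claw=1,
  force=25,
)

```text
time: 27.68
ee_pos: [0.5515, 0.2919, 0.1016]
eef_rot: [0.714, 0.7, -0.001, -0.0]
ft_force: [0.7, -0.1, 0.5]
width: 0.014
grip_force: 15.9
```

>>> drive_tool(
  increments=[
    [0, 0, 0, 0, 0, 0],
    [0, 0, 0, 0, 0, 0],
    [0, 0, 0, 0, 0, 0],
    [0, 0, 0, 0, 0, 0],
    [0, 0, 0, 0, 0, 0],
  ],
)

```text
time: 28.1
ee_pos: [0.5515, 0.292, 0.1016]
eef_rot: [0.714, 0.7, -0.001, -0.0]
ft_force: [-0.4, 0.2, 0.1]
width: 0.0137
grip_force: 25.0
```

```bash
python3 - <<'E'
from h import *
s=read_state();print(s["ee_pos"],s["ft_force"],s["width"])
plan([.5785,-.059,s["ee_pos"][2]],-1.1,2)
E
```

```text
[0.5515 0.292  0.1016] [-0.4476  0.2212  0.1279] 0.013714106135427466
t 28.1 dist mm 352.0260619539718 shift [-1.1681  0.1121  0.0006] turn [-0.002   0.0009  0.0005]
call 0 [[-0.117, 0.011, 0.0, -0.0, 0.0, 0.0], [-0.234, 0.022, 0.0, -0.0, 0.0, 0.0], [-0.35, 0.034, 0.0, -0.001, 0.0, 0.0], [-0.467, 0.045, 0.0, -0.001, 0.0, 0.0], [-0.584, 0.056, 0.0, -0.001, 0.0, 0.0]]
call 1 [[-0.117, 0.011, 0.0, -0.0, 0.0, 0.0], [-0.234, 0.022, 0.0, -0.0, 0.0, 0.0], [-0.35, 0.034, 0.0, -0.001, 0.0, 0.0], [-0.467, 0.045, 0.0, -0.001, 0.0, 0.0], [-0.584, 0.056, 0.0, -0.001, 0.0, 0.0]]
```

>>> drive_tool(
  increments=[
    [0, 0, -0.03, 0, 0, 0],
    [0, 0, -0.09, 0, 0, 0],
    [0, 0, -0.16, 0, 0, 0],
    [0, 0, -0.23, 0, 0, 0],
    [0, 0, -0.29, 0, 0, 0],
  ],
)

```text
time: 28.52
ee_pos: [0.5516, 0.2921, 0.1906]
eef_rot: [0.714, 0.7, -0.0, -0.0]
ft_force: [1.2, 1.1, -2.7]
width: 0.0137
grip_force: 25.0
```

>>> drive_tool(
  increments=[
    [-0.04, 0.004, 0, 0, 0, 0],
    [-0.12, 0.012, 0, 0, 0, 0],
    [-0.22, 0.022, 0, 0, 0, 0],
    [-0.32, 0.031, 0, 0, 0, 0],
    [-0.42, 0.041, 0, 0, 0, 0],
  ],
)

```text
time: 28.93
ee_pos: [0.5609, 0.1636, 0.188]
eef_rot: [0.714, 0.7, -0.001, -0.001]
ft_force: [0.6, 0.2, -2.7]
width: 0.0135
grip_force: 25.0
```

>>> drive_tool(
  increments=[
    [-0.1, 0.01, 0, 0, 0, 0],
    [-0.2, 0.02, 0, 0, 0, 0],
    [-0.3, 0.03, 0, 0, 0, 0],
    [-0.4, 0.039, 0, 0, 0, 0],
    [-0.5, 0.048, 0, 0, 0, 0],
  ],
)

```text
time: 29.35
ee_pos: [0.5723, 0.0134, 0.1882]
eef_rot: [0.714, 0.7, -0.001, -0.001]
ft_force: [1.0, -0.6, -1.6]
width: 0.0135
grip_force: 25.0
```

>>> drive_tool(
  increments=[
    [-0.09, 0.008, 0, 0, 0, 0],
    [-0.17, 0.016, 0, 0, 0, 0],
    [-0.22, 0.021, 0, 0, 0, 0],
    [-0.25, 0.024, 0, 0, 0, 0],
    [-0.25, 0.024, 0, 0, 0, 0],
  ],
)

```text
time: 29.77
ee_pos: [0.5782, -0.0623, 0.1884]
eef_rot: [0.715, 0.699, -0.001, -0.0]
ft_force: [0.2, 0.3, -3.2]
width: 0.0134
grip_force: 25.0
```

>>> drive_tool(
  increments=[
    [0, 0, 0, 0, 0, 0],
    [0, 0, 0, 0, 0, 0],
    [0, 0, 0, 0, 0, 0],
    [0, 0, 0, 0, 0, 0],
    [0, 0, 0, 0, 0, 0],
  ],
)

```text
time: 30.18
ee_pos: [0.5789, -0.0586, 0.1888]
eef_rot: [0.713, 0.701, -0.001, -0.0]
ft_force: [0.5, 1.2, -2.5]
width: 0.0135
grip_force: 25.0
```

```bash
python3 - <<'E'
from h import *
s=read_state();print(s["ee_pos"],s["ft_force"],s["width"])
plan([.5787,-.060,.105],-1.1,1)
E
```

```text
[ 0.5789 -0.0586  0.1888] [ 0.5396  1.177  -2.4991] 0.013547385990551811
t 30.1833 dist mm 83.82966284499732 shift [-0.0044 -0.0003  0.2794] turn [-0.0019  0.0005  0.0021]
call 0 [[-0.001, -0.0, 0.056, -0.0, 0.0, 0.0], [-0.002, -0.0, 0.112, -0.001, 0.0, 0.001], [-0.003, -0.0, 0.168, -0.001, 0.0, 0.001], [-0.004, -0.0, 0.224, -0.002, 0.0, 0.002], [-0.004, -0.0, 0.279, -0.002, 0.001, 0.002]]
```

>>> drive_tool(
  increments=[
    [-0.001, 0, 0.05, 0, 0, 0],
    [-0.002, 0, 0.11, 0, 0, 0],
    [-0.003, 0, 0.17, -0.001, 0, 0.001],
    [-0.003, 0, 0.23, -0.001, 0, 0.001],
    [-0.003, 0, 0.278, -0.001, 0, 0.001],
  ],
)

```text
time: 30.6
ee_pos: [0.5784, -0.06, 0.1041]
eef_rot: [0.714, 0.7, -0.001, -0.0]
ft_force: [-0.6, 0.2, -1.5]
width: 0.0135
grip_force: 25.0
```

>>> drive_tool(
  increments=[
    [0, 0, 0, 0, 0, 0],
    [0, 0, 0, 0, 0, 0],
    [0, 0, 0, 0, 0, 0],
    [0, 0, 0, 0, 0, 0],
    [0, 0, 0, 0, 0, 0],
  ],
)

```text
time: 31.02
ee_pos: [0.5793, -0.0604, 0.1064]
eef_rot: [0.714, 0.7, 0.0, 0.0]
ft_force: [0.1, 0.0, -2.9]
width: 0.0138
grip_force: 25.0
```

```bash
python3 - <<'E'
from h import *
s=read_state();print(s["ee_pos"],s["ft_force"],s["width"])
plan([.5787,-.060,.102],-1.1,1)
E
```

```text
[ 0.5793 -0.0604  0.1064] [ 0.0623  0.0069 -2.8697] 0.013760562228377002
t 31.0167 dist mm 4.434719907699222 shift [ 0.0013 -0.0019  0.0146] turn [ 0.0008  0.0005 -0.0004]
call 0 [[0.0, -0.0, 0.003, 0.0, 0.0, -0.0], [0.001, -0.001, 0.006, 0.0, 0.0, -0.0], [0.001, -0.001, 0.009, 0.001, 0.0, -0.0], [0.001, -0.002, 0.012, 0.001, 0.0, -0.0], [0.001, -0.002, 0.015, 0.001, 0.001, -0.0]]
```

>>> drive_tool(
  increments=[
    [0, 0, 0.003, 0, 0, 0],
    [0.001, -0.001, 0.006, 0, 0, 0],
    [0.001, -0.001, 0.009, 0, 0, 0],
    [0.001, -0.001, 0.012, 0, 0, 0],
    [0.001, -0.001, 0.013, 0, 0, 0],
  ],
)

```text
time: 31.43
ee_pos: [0.5786, -0.0601, 0.1015]
eef_rot: [0.714, 0.7, -0.0, 0.0]
ft_force: [0.1, -0.4, -0.1]
width: 0.0139
grip_force: 25.0
```

>>> drive_tool(
  increments=[
    [0, 0, 0.001, 0, 0, 0],
    [0, 0, 0.002, 0, 0, 0],
    [0, 0, 0.003, 0, 0, 0],
    [0, 0, 0.004, 0, 0, 0],
    [0, 0, 0.004, 0, 0, 0],
  ],
)

```text
time: 31.85
ee_pos: [0.5794, -0.0602, 0.1014]
eef_rot: [0.714, 0.7, 0.0, 0.001]
ft_force: [0.1, 0.3, 7.9]
width: 0.0134
grip_force: 25.0
```

Contact. I release, go up, and fetch the short tube.

>>> drive_tool(
  increments=[
    [0, 0, 0, 0, 0, 0],
    [0, 0, 0, 0, 0, 0],
    [0, 0, 0, 0, 0, 0],
    [0, 0, 0, 0, 0, 0],
    [0, 0, 0, 0, 0, 0],
  ],
  claw=0.55,
)

```text
time: 32.27
ee_pos: [0.5783, -0.0602, 0.1001]
eef_rot: [0.714, 0.7, -0.001, -0.0]
ft_force: [-0.7, 0.7, 0.2]
width: 0.0362
grip_force: 0.0
```

>>> drive_tool(
  increments=[
    [0, 0, -0.03, 0, 0, 0],
    [0, 0, -0.11, 0, 0, 0],
    [0, 0, -0.21, 0, 0, 0],
    [0, 0, -0.29, 0, 0, 0],
    [0, 0, -0.34, 0, 0, 0],
  ],
)

```text
time: 32.68
ee_pos: [0.5794, -0.0604, 0.2059]
eef_rot: [0.714, 0.7, 0.001, 0.001]
ft_force: [0.8, -0.6, 0.0]
width: 0.0392
grip_force: 0.0
```

```bash
python3 - <<'E'
from h import *
s=read_state();print(s["ee_pos"],s["width"],s["ft_force"])
plan([.463,.2936,.18],1.36)
E
```

```text
[ 0.5794 -0.0604  0.2059] 0.03924738813616811 [ 0.8297 -0.635   0.0093]
t 32.6833 dist mm 373.5494668752044 shift [ 1.1721 -0.4117  0.0848] turn [ 0.0034  0.0006 -0.0556]
call 0 [[0.117, -0.041, 0.008, 0.0, 0.0, -0.006], [0.234, -0.082, 0.017, 0.001, 0.0, -0.011], [0.352, -0.124, 0.025, 0.001, 0.0, -0.017], [0.469, -0.165, 0.034, 0.001, 0.0, -0.022], [0.586, -0.206, 0.042, 0.002, 0.0, -0.028]]
call 1 [[0.118, -0.039, 0.009, 0.0, 0.0, -0.006], [0.236, -0.077, 0.017, 0.001, 0.0, -0.011], [0.354, -0.116, 0.026, 0.001, 0.0, -0.017], [0.472, -0.154, 0.034, 0.001, 0.0, -0.022], [0.59, -0.193, 0.043, 0.002, 0.0, -0.028]]
```

>>> drive_tool(
  increments=[
    [0.117, -0.041, 0.008, 0, 0, -0.006],
    [0.234, -0.082, 0.017, 0.001, 0, -0.011],
    [0.352, -0.124, 0.025, 0.001, 0, -0.017],
    [0.469, -0.165, 0.034, 0.001, 0, -0.022],
    [0.586, -0.206, 0.042, 0.002, 0, -0.028],
  ],
)

```text
time: 33.1
ee_pos: [0.5194, 0.1183, 0.1904]
eef_rot: [0.706, 0.708, -0.001, -0.0]
ft_force: [1.3, 0.2, 0.3]
width: 0.0392
grip_force: 0.0
```

>>> drive_tool(
  increments=[
    [0.118, -0.039, 0.009, 0, 0, -0.006],
    [0.236, -0.077, 0.017, 0.001, 0, -0.011],
    [0.354, -0.116, 0.026, 0.001, 0, -0.017],
    [0.472, -0.154, 0.034, 0.001, 0, -0.022],
    [0.59, -0.193, 0.043, 0.002, 0, -0.028],
  ],
)

```text
time: 33.52
ee_pos: [0.4612, 0.2953, 0.1776]
eef_rot: [0.698, 0.716, -0.001, -0.001]
ft_force: [0.3, 0.5, -0.1]
width: 0.0389
grip_force: 0.0
```

>>> drive_tool(
  increments=[
    [0, 0, 0, 0, 0, 0],
    [0, 0, 0, 0, 0, 0],
    [0, 0, 0, 0, 0, 0],
    [0, 0, 0, 0, 0, 0],
    [0, 0, 0, 0, 0, 0],
  ],
)

```text
time: 33.93
ee_pos: [0.4626, 0.2923, 0.1772]
eef_rot: [0.699, 0.715, -0.001, -0.001]
ft_force: [0.8, -0.0, -0.4]
width: 0.0389
grip_force: 0.0
```

```bash
python3 - <<'E'
from h import *
s=read_state();print(s["ee_pos"],s["width"],s["ft_force"])
c=get_calibration("wrist");im=camera("wrist")
m,_=blobs(im,(10,170,90),(32,255,255))
print(proj(c,[.463,.2936,.096]))
for r in range(215,260,8):
    k=np.where(m[r,280:360])[0]+280
    if len(k):print(r,k[0],k[-1],cast(c,[[(k[0]+k[-1])/2,r]],.096)[0,:2])
plan([.463,.2936,.073],1.36,1)
E
```

```text
[0.4626 0.2923 0.1772] 0.038932929261576064 [ 0.8258 -0.0128 -0.3968]
[[319.3263 247.9699]]
215 302 337 [0.4626 0.3165]
223 302 337 [0.4627 0.311 ]
231 302 337 [0.4628 0.3055]
239 302 337 [0.463  0.2999]
247 310 329 [0.4631 0.2943]
255 310 329 [0.4632 0.2886]
t 33.9833 dist mm 104.10197990969108 shift [0.0036 0.003  0.347 ] turn [-0.0045  0.0006 -0.0019]
call 0 [[0.001, 0.001, 0.069, -0.001, 0.0, -0.0], [0.001, 0.001, 0.139, -0.002, 0.0, -0.001], [0.002, 0.002, 0.208, -0.003, 0.0, -0.001], [0.003, 0.002, 0.278, -0.004, 0.001, -0.002], [0.004, 0.003, 0.347, -0.005, 0.001, -0.002]]
```

>>> drive_tool(
  increments=[
    [0.001, 0.001, 0.069, -0.001, 0, 0],
    [0.001, 0.001, 0.139, -0.002, 0, -0.001],
    [0.002, 0.001, 0.208, -0.003, 0, -0.001],
    [0.003, 0.001, 0.278, -0.003, 0, -0.001],
    [0.003, 0.001, 0.347, -0.003, 0, -0.001],
  ],
)

```text
time: 34.4
ee_pos: [0.4621, 0.2939, 0.072]
eef_rot: [0.699, 0.716, -0.001, -0.0]
ft_force: [-0.1, 0.8, -0.0]
width: 0.0391
grip_force: 0.0
```

>>> drive_tool(
  increments=[
    [0, 0, 0, 0, 0, 0],
    [0, 0, 0, 0, 0, 0],
    [0, 0, 0, 0, 0, 0],
    [0, 0, 0, 0, 0, 0],
    [0, 0, 0, 0, 0, 0],
  ],
)

```text
time: 34.82
ee_pos: [0.4625, 0.295, 0.0741]
eef_rot: [0.698, 0.716, 0.0, -0.0]
ft_force: [-0.2, -0.0, -0.4]
width: 0.0393
grip_force: 0.0
```

```bash
python3 - <<'E'
from h import *
print(read_state()["ee_pos"],read_state()["ft_force"])
plan([.463,.2936,.0725],1.36,1)
E
```

```text
[0.4625 0.295  0.0741] [-0.2215 -0.0424 -0.3776]
t 34.8167 dist mm 2.1807356972733496 shift [-0.0047  0.0017  0.0053] turn [ 0.0003 -0.0011  0.0016]
call 0 [[-0.001, 0.0, 0.001, 0.0, -0.0, 0.0], [-0.002, 0.001, 0.002, 0.0, -0.0, 0.001], [-0.003, 0.001, 0.003, 0.0, -0.001, 0.001], [-0.004, 0.001, 0.004, 0.0, -0.001, 0.001], [-0.005, 0.002, 0.005, 0.0, -0.001, 0.002]]
```

>>> drive_tool(
  increments=[
    [-0.001, 0, 0.001, 0, 0, 0],
    [-0.002, 0.001, 0.002, 0, 0, 0.001],
    [-0.003, 0.001, 0.003, 0, 0, 0.001],
    [-0.004, 0.001, 0.003, 0, 0, 0.001],
    [-0.004, 0.002, 0.003, 0, 0, 0.001],
  ],
  claw=1,
)

```text
time: 35.23
ee_pos: [0.4624, 0.2933, 0.0718]
eef_rot: [0.698, 0.716, -0.001, -0.0]
ft_force: [0.0, -0.1, 0.9]
width: 0.0134
grip_force: 13.5
```

>>> drive_tool(
  increments=[
    [0, 0, 0, 0, 0, 0],
    [0, 0, 0, 0, 0, 0],
    [0, 0, 0, 0, 0, 0],
    [0, 0, 0, 0, 0, 0],
    [0, 0, 0, 0, 0, 0],
  ],
)

```text
time: 35.65
ee_pos: [0.4624, 0.2934, 0.0718]
eef_rot: [0.698, 0.716, -0.001, -0.0]
ft_force: [0.0, -0.6, -0.1]
width: 0.0136
grip_force: 25.0
```

```bash
python3 - <<'E'
from h import *
s=read_state();print(s["ee_pos"],s["ft_force"],s["width"])
plan([.5742,.0304,s["ee_pos"][2]],1.36,2)
E
```

```text
[0.4624 0.2934 0.0718] [ 0.0086 -0.5852 -0.1353] 0.013572067502099203
t 35.65 dist mm 285.81405478337325 shift [-0.8856  0.3512 -0.0001] turn [-0.0019  0.0006  0.0009]
call 0 [[-0.089, 0.035, -0.0, -0.0, 0.0, 0.0], [-0.177, 0.07, -0.0, -0.0, 0.0, 0.0], [-0.266, 0.105, -0.0, -0.001, 0.0, 0.0], [-0.354, 0.14, -0.0, -0.001, 0.0, 0.0], [-0.443, 0.176, -0.0, -0.001, 0.0, 0.0]]
call 1 [[-0.089, 0.035, -0.0, -0.0, 0.0, 0.0], [-0.177, 0.07, -0.0, -0.0, 0.0, 0.0], [-0.266, 0.105, -0.0, -0.001, 0.0, 0.0], [-0.354, 0.141, -0.0, -0.001, 0.0, 0.0], [-0.443, 0.176, -0.0, -0.001, 0.0, 0.0]]
```

>>> drive_tool(
  increments=[
    [0, 0, -0.03, 0, 0, 0],
    [0, 0, -0.09, 0, 0, 0],
    [0, 0, -0.16, 0, 0, 0],
    [0, 0, -0.23, 0, 0, 0],
    [0, 0, -0.29, 0, 0, 0],
  ],
)

```text
time: 36.07
ee_pos: [0.4625, 0.2935, 0.1607]
eef_rot: [0.698, 0.716, -0.0, -0.0]
ft_force: [0.0, 0.8, -2.0]
width: 0.0134
grip_force: 25.0
```

>>> drive_tool(
  increments=[
    [-0.04, 0.016, 0, 0, 0, 0],
    [-0.12, 0.048, 0, 0, 0, 0],
    [-0.22, 0.087, 0, 0, 0, 0],
    [-0.32, 0.127, 0, 0, 0, 0],
    [-0.42, 0.167, 0, 0, 0, 0],
  ],
)

```text
time: 36.48
ee_pos: [0.5157, 0.1665, 0.1584]
eef_rot: [0.698, 0.716, -0.001, -0.0]
ft_force: [0.2, 0.1, -1.3]
width: 0.0134
grip_force: 25.0
```

>>> drive_tool(
  increments=[
    [-0.1, 0.04, 0, 0, 0, 0],
    [-0.2, 0.08, 0, 0, 0, 0],
    [-0.29, 0.115, 0, 0, 0, 0],
    [-0.37, 0.147, 0, 0, 0, 0],
    [-0.42, 0.166, 0, 0, 0, 0],
  ],
)

```text
time: 36.9
ee_pos: [0.5688, 0.0397, 0.1584]
eef_rot: [0.7, 0.714, -0.001, -0.0]
ft_force: [-0.7, -0.0, -1.4]
width: 0.0137
grip_force: 25.0
```

>>> drive_tool(
  increments=[
    [-0.02, 0.008, 0, 0, 0, 0],
    [-0.035, 0.014, 0, 0, 0, 0],
    [-0.044, 0.017, 0, 0, 0, 0],
    [-0.044, 0.017, 0, 0, 0, 0],
    [-0.044, 0.017, 0, 0, 0, 0],
  ],
)

```text
time: 37.32
ee_pos: [0.5736, 0.032, 0.1587]
eef_rot: [0.698, 0.716, -0.001, -0.001]
ft_force: [-0.5, 0.6, -0.2]
width: 0.0138
grip_force: 25.0
```

```bash
python3 - <<'E'
from h import *
s=read_state();print(s["ee_pos"],s["ft_force"],s["width"])
plan([.5742,.0304,.075],1.36,1)
E
```

```text
[0.5736 0.032  0.1587] [-0.5068  0.6315 -0.2367] 0.013803743584654428
t 37.3167 dist mm 83.69063911442673 shift [-0.0055  0.0023  0.2789] turn [-0.0024  0.0001  0.0027]
call 0 [[-0.001, 0.0, 0.056, -0.0, 0.0, 0.001], [-0.002, 0.001, 0.112, -0.001, 0.0, 0.001], [-0.003, 0.001, 0.167, -0.001, 0.0, 0.002], [-0.004, 0.002, 0.223, -0.002, 0.0, 0.002], [-0.006, 0.002, 0.279, -0.002, 0.0, 0.003]]
```

>>> drive_tool(
  increments=[
    [-0.001, 0, 0.05, 0, 0, 0],
    [-0.002, 0.001, 0.11, -0.001, 0, 0.001],
    [-0.003, 0.001, 0.17, -0.001, 0, 0.001],
    [-0.004, 0.001, 0.23, -0.001, 0, 0.001],
    [-0.004, 0.001, 0.277, -0.001, 0, 0.001],
  ],
)

```text
time: 37.73
ee_pos: [0.5734, 0.031, 0.0743]
eef_rot: [0.698, 0.716, -0.001, -0.001]
ft_force: [-0.2, 1.1, -1.4]
width: 0.0133
grip_force: 25.0
```

>>> drive_tool(
  increments=[
    [0, 0, 0, 0, 0, 0],
    [0, 0, 0, 0, 0, 0],
    [0, 0, 0, 0, 0, 0],
    [0, 0, 0, 0, 0, 0],
    [0, 0, 0, 0, 0, 0],
  ],
)

```text
time: 38.15
ee_pos: [0.5747, 0.0299, 0.0767]
eef_rot: [0.699, 0.715, 0.0, 0.0]
ft_force: [0.4, 0.4, -0.7]
width: 0.013
grip_force: 25.0
```

```bash
python3 - <<'E'
from h import *
s=read_state();print(s["ee_pos"],s["ft_force"],s["width"])
plan([.5742,.0304,.0722],1.36,1)
E
```

```text
[0.5747 0.0299 0.0767] [ 0.3922  0.392  -0.6528] 0.01301587159228967
t 38.15 dist mm 4.546615903282651 shift [ 0.0017 -0.0016  0.015 ] turn [0.001  0.0001 0.0001]
call 0 [[0.0, -0.0, 0.003, 0.0, 0.0, 0.0], [0.001, -0.001, 0.006, 0.0, 0.0, 0.0], [0.001, -0.001, 0.009, 0.001, 0.0, 0.0], [0.001, -0.001, 0.012, 0.001, 0.0, 0.0], [0.002, -0.002, 0.015, 0.001, 0.0, 0.0]]
```

>>> drive_tool(
  increments=[
    [0, 0, 0.003, 0, 0, 0],
    [0.001, -0.001, 0.006, 0, 0, 0],
    [0.001, -0.001, 0.009, 0, 0, 0],
    [0.001, -0.001, 0.012, 0, 0, 0],
    [0.001, -0.001, 0.014, 0, 0, 0],
  ],
)

```text
time: 38.57
ee_pos: [0.5742, 0.03, 0.0717]
eef_rot: [0.699, 0.715, -0.0, 0.0]
ft_force: [-0.7, -0.6, 3.2]
width: 0.0135
grip_force: 24.9
```

>>> drive_tool(
  increments=[
    [0, 0, 0.001, 0, 0, 0],
    [0, 0, 0.002, 0, 0, 0],
    [0, 0, 0.002, 0, 0, 0],
    [0, 0, 0.002, 0, 0, 0],
    [0, 0, 0.002, 0, 0, 0],
  ],
)

```text
time: 38.98
ee_pos: [0.5745, 0.03, 0.0717]
eef_rot: [0.699, 0.715, 0.0, 0.0]
ft_force: [-0.2, -0.5, 5.4]
width: 0.0134
grip_force: 25.0
```

Contact at (0.5745, 0.030). I release, go up, and withdraw.

>>> drive_tool(
  increments=[
    [0, 0, 0, 0, 0, 0],
    [0, 0, 0, 0, 0, 0],
    [0, 0, 0, 0, 0, 0],
    [0, 0, 0, 0, 0, 0],
    [0, 0, 0, 0, 0, 0],
  ],
  claw=0.55,
)

```text
time: 39.4
ee_pos: [0.5736, 0.0299, 0.0707]
eef_rot: [0.699, 0.715, -0.001, -0.0]
ft_force: [0.9, 0.1, -0.2]
width: 0.0361
grip_force: 0.0
```

>>> drive_tool(
  increments=[
    [0, 0, -0.03, 0, 0, 0],
    [0, 0, -0.1, 0, 0, 0],
    [0, 0, -0.22, 0, 0, 0],
    [0, 0, -0.34, 0, 0, 0],
    [0, 0, -0.46, 0, 0, 0],
  ],
)

```text
time: 39.82
ee_pos: [0.5735, 0.0298, 0.2111]
eef_rot: [0.699, 0.715, -0.001, -0.0]
ft_force: [0.4, 0.4, -0.5]
width: 0.0389
grip_force: 0.0
```

>>> drive_tool(
  increments=[
    [0.08, 0, -0.05, 0, 0, 0],
    [0.18, 0, -0.1, 0, 0, 0],
    [0.29, 0, -0.12, 0, 0, 0],
    [0.4, 0, -0.12, 0, 0, 0],
    [0.51, 0, -0.12, 0, 0, 0],
  ],
)

```text
time: 40.23
ee_pos: [0.5703, 0.1844, 0.2464]
eef_rot: [0.699, 0.715, 0.0, 0.0]
ft_force: [-0.4, 0.2, 0.0]
width: 0.0391
grip_force: 0.0
```

>>> drive_tool(
  increments=[
    [0.1, 0, 0, 0, 0, 0],
    [0.21, 0, 0, 0, 0, 0],
    [0.32, -0.05, 0, 0, 0, 0],
    [0.4, -0.08, 0, 0, 0, 0],
    [0.45, -0.1, 0, 0, 0, 0],
  ],
)

```text
time: 40.65
ee_pos: [0.5351, 0.321, 0.2451]
eef_rot: [0.697, 0.717, -0.0, -0.001]
ft_force: [0.8, -0.9, -0.6]
width: 0.0394
grip_force: 0.0
```

>>> drive_tool(
  increments=[
    [0, 0, 0, 0, 0, 0],
    [0, 0, 0, 0, 0, 0],
    [0, 0, 0, 0, 0, 0],
    [0, 0, 0, 0, 0, 0],
    [0, 0, 0, 0, 0, 0],
  ],
)

```text
time: 41.07
ee_pos: [0.5378, 0.3159, 0.245]
eef_rot: [0.699, 0.715, -0.0, 0.0]
ft_force: [-0.8, 0.2, -0.5]
width: 0.0392
grip_force: 0.0
```

```bash
python3 - <<'E'
from h import *
im=camera("top"); cv2.imwrite("pics/top2.png",im)
c=get_calibration("top");o=cv2.imread("pics/top0.png")
for n,i in(("before",o),("after",im)):
    for x0,x1,y0,y1 in((250,372,220,345),(420,510,280,370)):
        m,cs=blobs(i[y0:y1,x0:x1],(10,170,110),(32,255,255),60)
        print(n,[(np.round(np.array(cv2.minAreaRect(k)[0])+[x0,y0],1),np.round(cast(c,np.array(cv2.minAreaRect(k)[0])+[x0,y0],.044)[0,:2],4),cv2.contourArea(k)) for k in cs])
E
```

```text
before [(array([281.7, 282.5]), array([0.5747, 0.0383]), 296.5), (array([330.5, 279. ]), array([ 0.579 , -0.0518]), 384.5), (array([307.5, 258.2]), array([ 0.6184, -0.0101]), 384.5)]
before []
after [(array([282. , 282.5]), array([0.5747, 0.0378]), 329.0), (array([331.5, 278.5]), array([ 0.5798, -0.0536]), 402.5)]
after [(array([466.6, 324.2]), array([ 0.4906, -0.2979]), 438.5)]
```

View pics/top2.png

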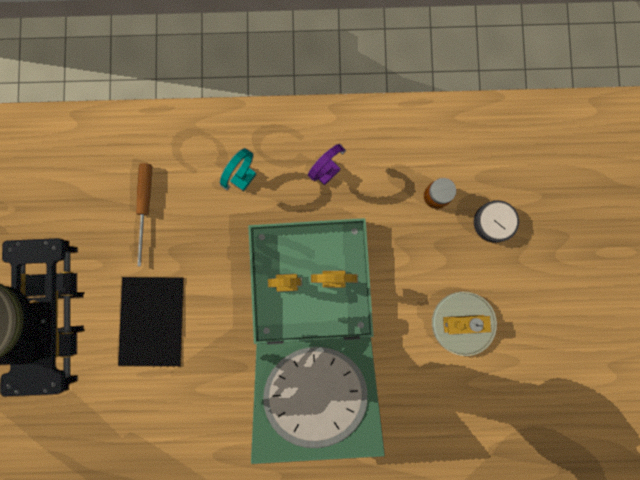

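Both tubes are back within about 1 px of where they stood, at (282,282) and (331,279). The movement is centred in the dish at (466,324), and the bystanders are unchanged.

```bash
python3 -c "from bench import *; print(close_job())"
```

```text
the job is handed in; nothing more can be done
None
```

The job is handed in: the gear movement stands in the middle of the dish, both tubes are upright in the case within about 1 px (2 mm) of their starting spots in the top view, and the screwdriver, jar and gauge look unmoved.

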